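# Square the print pile, unlock the case and hold its gate wide

### The arm

A 7-joint arm with a two-finger parallel gripper is mounted at the origin on the work surface. World frame = base frame: x ahead of the robot, y to its left, z up, the work surface at z = 0. Lengths are in m, angles in rad, forces in N, time in s.
With the tool pointing down it reaches from about 0.425 to 0.875 m from the base axis. Payload 4.7 kg.
Tool frame: the origin (TCP) lies on the mounting face of the last link; the fingertips stand 182 mm ahead of it and the grasp point (between the pads) lies 164 mm ahead of it; x points along the fingers, y is the direction in which the jaws open and shut, and the axes are right-handed (so a half turn about x gives the same grasp; the last joint's range is limited). The gripper opens to 87 mm and grips with 3 to 60 N. Pads are 19 mm wide; open, the fingers measure 117 mm over their backs; the gripper's body (75 mm by 190 mm) begins 51 mm behind the grasp point.
Start: joints at [-1.104, 0.321, -0.07, 1.45, 0.023, 1.371, -0.057], TCP at [0.284, 0.584, 0.405] pointing down, gripper open.
Joint ranges: [-2.86, 2.86], [-0.3, 2.09], [-1.38, 1.24], [0.06, 2.45], [-1.56, 4.7], [0.09, 2.05], [-2.69, 2.69]. Speed limits (rad/s): [2.57, 2.57, 3.14, 3.14, 3.14, 3.14, 3.14].

### API

Orientations are given as a rotation vector (axis times angle).
In Python, from bench import monitor, get_image, ctrl gives the robot as it stands.
- The arm moves only by the shell command python3 -m creep 'ROWS' [FORCE]. ROWS is JSON, a list of rows, each a list of 7 numbers: the shift along the tool's x, y, z in mm, then the turn, a rotation vector about the tool's x, y, z in rad, then the finger opening in mm, from 0 to 87. A call has 1 to 5 rows; each row shifts and turns the commanded pose from where the row before left it, along the tool's axes as they then stand; what a row does not reach is not made up. A row lasts 1/10 s, in which the tool goes at most 50 mm and 8.59 degrees, less where a joint would pass 70% of its speed; a pose out of reach is approached as far as the arm can. A call is refused whole if a number of a shift passes 50 or a number of a turn 0.15, either way. A call with a gripper value outside its range is refused whole. The fingers move at their own pace and stop on an object; FORCE is the grip in N (left out, the last holds). Time passes only in rows, so rows that do not move let the fingers close. It gives the time, the measured TCP pose, the force and the opening at its end, in the units of the state.
- monitor.get_state(): the state, without advancing time (a new reading comes with each control period).
- get_image(name): name is "scene" or "top" or "wrist"; returns a dict with "img" (400x640x3 uint8, red, green, blue), "mtx" (3x3 intrinsics, pixels), "view" (4x4, takes a point from world to camera coordinates). Camera axes: x right, y up, looking along -z (the intrinsics and any distortion apply to the point x, -y, -z); pixel columns grow to the right and rows downward; lengths in m; the calibration is good to about 2 mm. A picture is of the moment at which its call begins. There is no depth.
- ctrl.close_job(): hands the job in, once; it reports no verdict.
The state is a dict: "time": time; "joint_positions": joint angles; "qd": joint speeds; "joint_torque": joint torques, N m; "position": TCP position; "tool_rot": TCP orientation; "ft_force": force on the tool from outside, world axes, zero at the start; "torque": the same for the moment, N m; "grip_width": opening from 0.0 (shut) to 1.0 (fully open).
Only numpy, scipy, OpenCV 4.12 (cv2) and the standard library are available. Lean on these libraries where they do the work, as an engineer would, in place of code of your own. Each camera call takes 0.05 s, during which the arm holds its last target.

### The job

Lay the loose mounted board on the pile of two boards so that all its edges line up with the pile, and let go of it. Then open the plywood carrying case for loading: squeeze the catch with the two round pegs together first, after it the catch with the two flat plates, take the gate's upright post and swing the gate out past its click-stop. Finish while still holding the post with the gate wide open (75 degrees or more), and leave everything else on the table where it is.

Things in the scene. Friction and masses are not known exactly. Their poses are not given: they have to be found in the camera images.
- board: the loose board, lying alone on the table: flat rigid plywood board with a print on its upper face, 60 (its x) x 100 (its y) x 12 thick, about 60 g; origin at the centre of its underside, z up
- pile_top: the upper board of the pile of two, lying squarely on the lower one: flat rigid plywood board with a print on its upper face, 60 (its x) x 100 (its y) x 12 thick, about 60 g; origin at the centre of its underside, z up
- pile_low: the lower board of the pile, on the table: flat rigid plywood board with a print on its upper face, 60 (its x) x 100 (its y) x 12 thick, about 60 g; origin at the centre of its underside, z up
- case: plywood carrying case standing fixed on the table, 170 deep (its x) x 280 wide (its y) x 110 high, open at its +x face, which the gate closes; origin at the centre of its underside, x points out through the gate, away from the robot's side, z up
- peg_catch_grip (a point): middle of the peg catch, 27 mm above the roof (137 mm above the table), the height to take it; x points out over the gate, y from the right peg to the left one, z up. Along y the outer faces of the two pegs are about 50 mm apart as found, 30 mm fully squeezed: take both between two fingers from above and close along y
- peg_catch: the peg catch: two upright round steel pegs, 14 mm in diameter, standing side by side on a 3 mm foot on the case's roof, tops 43 mm above the roof; low arms (to 11 mm above the roof, within 34 mm of the middle along y) run from them out to the gate. It may be the catch nearer the hinge or the one nearer the gate's free edge: look each time. Catch middles are 110 mm apart. Origin on the roof, same axes as its grip point
- plate_catch_grip (a point): middle of the plate catch, 27 mm above the roof (137 mm above the table), the height to take it; x points out over the gate, y from the right plate to the left one, z up. Along y the outer faces of the two plates are about 50 mm apart as found, 30 mm fully squeezed: take both between two fingers from above and close along y
- plate_catch: the plate catch: two upright flat steel plates, 30 mm wide (along x) and 8 mm thick, standing side by side on a 3 mm foot on the case's roof, tops 43 mm above the roof; low arms (to 11 mm above the roof, within 34 mm of the middle along y) run from them out to the gate. It may be the catch nearer the hinge or the one nearer the gate's free edge: look each time. Catch middles are 110 mm apart. Origin on the roof, same axes as its grip point
- peg_left (a joint): how far the left (+y) peg of the peg catch is squeezed toward the catch's middle, m: 0 = out (locked), 0.010 = stop. About 3 N of friction, no spring: it stays where it is left. It lets go of the gate at about 0.005; from 0.0065 on it counts as squeezed
- peg_right (a joint): how far the right (-y) peg of the peg catch is squeezed toward the catch's middle, m: 0 = out (locked), 0.010 = stop. About 3 N of friction, no spring: it stays where it is left. It lets go of the gate at about 0.005; from 0.0065 on it counts as squeezed
- plate_left (a joint): how far the left (+y) plate of the plate catch is squeezed toward the catch's middle, m: 0 = out (locked), 0.010 = stop. About 3 N of friction, no spring: it stays where it is left. It lets go of the gate at about 0.005; from 0.0065 on it counts as squeezed
- plate_right (a joint): how far the right (-y) plate of the plate catch is squeezed toward the catch's middle, m: 0 = out (locked), 0.010 = stop. About 3 N of friction, no spring: it stays where it is left. It lets go of the gate at about 0.005; from 0.0065 on it counts as squeezed
- gate (a joint): swing of the gate, rad: 0 = shut, grows outward (anticlockwise from above) to a stop at 1.6. Gate 250 wide, 14 thick, 110 high. Each catch locks it until squeezed. A spring pulls it shut all the way (0.12 N m at 0, 0.35 N m at 1.5); a spring-ball click-stop adds up to about 0.3 N m between 0.3 and 0.9, so if let go beyond it the gate falls back to about 0.8
- gate_hinge (a point): point on the gate's upright hinge axis, 138 mm above the table; fixed to the case, same axes as the case
- gate_post_grip (a point): the height to take the gate's pull post: a point on the post's axis, 138 mm above the table. With the gate shut it lies 35 mm along the case's x and -135 mm along its y from gate_hinge. It turns with the gate: its x points away from the gate's outer face, its y along the gate towards the hinge. Fingers from above closing along its y clear the steel keepers on the gate's top edge
- gate_post: the gate's upright round wooden pull post, 18 mm in diameter, standing 35 mm in front of the gate on two short steel arms (to 91 mm above the table), its top 160 mm above the table; it turns freely on its own axis (like a roller), so a gripper that holds it need not turn with the gate; origin on its axis at table height
- saucer: bystander, to be left alone: round white saucer, 144 across, 16 high, standing on the table; origin at the centre of its underside
- teacup: bystander, to be left alone: white cup, 70 across, 52 high, standing on the saucer; origin at the centre of its underside
- crocodile: bystander, to be left alone: dark wooden crocodile figure, about 230 x 44 x 40 high; origin at the centre of its underside
- tape_roll: bystander, to be left alone: roll of pale paper tape lying on the back of the case's roof, 64 across, 24 high; origin at the centre of its underside
- varnish_jar: bystander, to be left alone: amber glass jar with black lid, 56 across, 70 high; origin at the centre of its underside
- wooden_horse: bystander, to be left alone: wooden horse figure on a small base, about 100 x 50 x 120 high; origin at the centre of its underside
- dust_brush: bystander, to be left alone: brush lying on the table, about 200 long; origin at the centre of its underside
- loupe: bystander, to be left alone: black eyepiece, 48 across, 38 high; origin at the centre of its underside

How it is judged:
On the way, in this order (a step that is already met when the one before it is completed fails the run):
1. the loose board lies squarely on the pile and is let go (horizontal distance between board and pile_top below 0.007 m and angle between the x axis of board and the x axis of pile_top, either way round below 0.1 rad and z of board in the frame of pile_top between 0.0105 and 0.014 m and angle between each of board, pile_top's own z axis and vertical below 0.06 rad and horizontal distance between pile_top and pile_low below 0.007 m and angle between the x axis of pile_top and the x axis of pile_low, either way round below 0.1 rad and z of pile_top in the frame of pile_low between 0.0105 and 0.014 m and contact force between the fingers and board below 0.1 N and linear speed of board below 0.02 m/s), for 0.2 s.
2. the peg catch is squeezed (value of joint each of peg_left, peg_right above 0.0065 m), for 0.1 s.
3. the plate catch is squeezed (value of joint each of plate_left, plate_right above 0.0065 m), for 0.1 s.
4. the gate is swung past its click-stop (value of joint gate above 0.95 rad), for 0.1 s.
At the end, for the whole second after the job is handed in: the gate stands still at more than 1.2 rad, held there by the fingers on its post (over 0.5 N); both catches are still squeezed (each grip at least 6.5 mm); the three boards lie flat in one pile, each within 7 mm and 0.1 rad of the one beneath, and the fingers do not touch the board (all of step 2 and all of step 3 and value of joint gate above 1.2 rad and velocity of joint gate between -0.1 and 0.1 rad/s and contact force between the fingers and gate_post above 0.5 N and horizontal distance between board and pile_top below 0.007 m and angle between the x axis of board and the x axis of pile_top, either way round below 0.1 rad and z of board in the frame of pile_top between 0.0105 and 0.014 m and angle between each of board, pile_top's own z axis and vertical below 0.06 rad and horizontal distance between pile_top and pile_low below 0.007 m and angle between the x axis of pile_top and the x axis of pile_low, either way round below 0.1 rad and z of pile_top in the frame of pile_low between 0.0105 and 0.014 m and contact force between the fingers and board below 0.1 N); the arm keeps its last pose, push and grip.
It fails at once if the plate catch is squeezed before the peg catch (value of joint any of plate_left, plate_right above 0.005 m and value of joint any of peg_left, peg_right below 0.005 m).
It fails at once if the pile is pushed away by more than 30 mm (distance of pile_low from where it was at the start of the episode above 0.03 m).
It fails at once if another thing on the table or on the case's roof is moved by more than 30 mm (distance of any of saucer, teacup, crocodile, tape_roll, varnish_jar, wooden_horse, dust_brush, loupe from where it was at the start of the episode above 0.03 m).
It also fails if it takes over 64 s, if anything falls off the work surface, if the arm or the gripper's body presses on something with over 40 N, if the wrist force passes 120 N, or if a joint passes its speed limit or range.

## Working session

There is one attempt and no reset: what is moved stays moved. The work goes in short steps, Python scripts to look and compute and a shell command to move; the robot and the scene stay as the last step left them, time stands still between calls to the robot, and variables do not carry over. Pictures are saved under pics/ and viewed, and the job is handed in when it is done.

```bash
ls; mkdir -p pics; python3 - <<'E'
from bench import monitor, get_image
import cv2, numpy as np
for k,v in monitor.get_state().items(): print(k, np.round(v,4) if not isinstance(v,(str,)) else v)
for n in ["scene","top","wrist"]:
    d=get_image(n); cv2.imwrite(f"pics/{n}0.png",d["img"][:,:,::-1])
    print(n,d.keys(),np.round(d["mtx"],2).tolist(),np.round(d["view"],4).tolist())
E
```

```text
pics
time 0.0
joint_positions [-1.1039  0.3218 -0.0701  1.4517  0.0226  1.3708 -0.0569]
qd [-0.0004 -0.0009  0.0004 -0.002   0.0008  0.0004 -0.0014]
joint_torque [-9.00000e-04 -4.91280e+01 -4.04400e-01 -3.12531e+01 -6.39000e-02
  4.36000e-02  2.00000e-04]
position [0.2843 0.5843 0.4036]
tool_rot [ 0.3535  1.5418 -0.3566]
ft_force [ 0.2674  0.0131 -0.7098]
torque [ 0.0208 -0.0109  0.0014]
grip_width 1.0007
scene dict_keys(['img', 'mtx', 'view']) [[407.26, 0.0, 316.48], [0.0, 407.26, 198.89], [0.0, 0.0, 1.0]] [[0.9029, 0.4293, -0.0194, -0.514], [-0.2152, 0.4909, 0.8442, 0.0117], [0.372, -0.7581, 0.5356, -1.4307], [0.0, 0.0, 0.0, 1.0]]
top dict_keys(['img', 'mtx', 'view']) [[383.7, 0.0, 315.93], [0.0, 383.7, 203.7], [0.0, 0.0, 1.0]] [[-0.002, -1.0, 0.0045, -0.0118], [0.995, -0.0016, 0.0994, -0.5558], [-0.0994, 0.0047, 0.995, -1.2016], [0.0, 0.0, 0.0, 1.0]]
wrist dict_keys(['img', 'mtx', 'view']) [[296.62, 0.0, 322.25], [0.0, 296.62, 195.41], [0.0, 0.0, 1.0]] [[0.4374, 0.8993, -0.0012, -0.6492], [-0.861, 0.4184, -0.2892, 0.0351], [-0.2595, 0.1275, 0.9573, -0.3901], [0.0, 0.0, 0.0, 1.0]]
```

View pics/scene0.png

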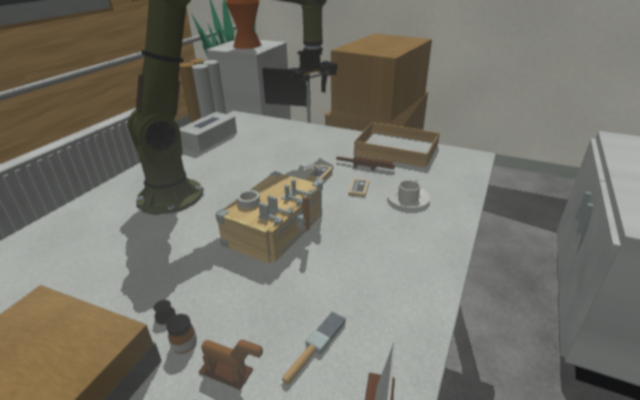

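View pics/top0.png

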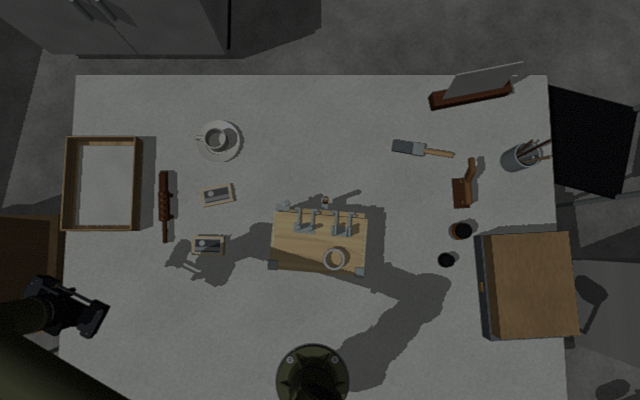

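View pics/wrist0.png

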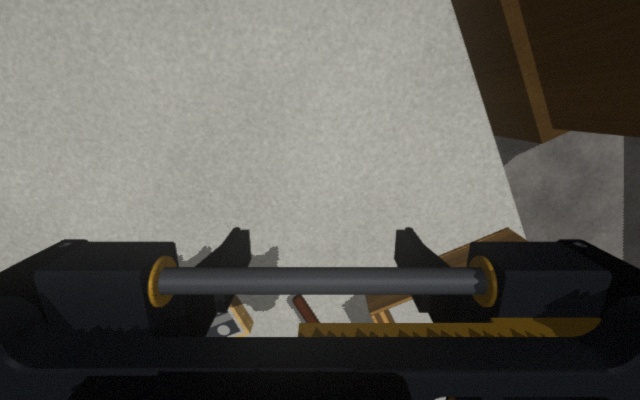

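```bash
cat > h.py <<'E'
import numpy as np, cv2
from bench import monitor, get_image
from scipy.spatial.transform import Rotation as R
def grab(n,name):
    d=get_image(n); cv2.imwrite(f"pics/{name}.png",d["img"][:,:,::-1]); np.savez(f"pics/{name}.npz",**d); return d
def load(name): return np.load(f"pics/{name}.npz")
def crop(name,x0,y0,x1,y1,s=4):
    im=cv2.imread(f"pics/{name}.png")[y0:y1,x0:x1]
    im=cv2.resize(im,None,fx=s,fy=s,interpolation=cv2.INTER_CUBIC)
    for x in range((x0+9)//10*10,x1,10): cv2.line(im,((x-x0)*s,0),((x-x0)*s,8 if x%50 else 20),(0,0,255),1)
    for y in range((y0+9)//10*10,y1,10): cv2.line(im,(0,(y-y0)*s),(8 if y%50 else 20,(y-y0)*s),(0,0,255),1)
    cv2.imwrite(f"pics/{name}_c{x0}_{y0}.png",im)
def ray(d,u,v):
    K,V=d["mtx"],d["view"]; p=np.linalg.solve(K,[u,v,1.0]); p=np.array([p[0],-p[1],-p[2]])
    Rm=V[:3,:3]; return -Rm.T@V[:3,3], Rm.T@p
def onz(d,u,v,z):
    o,r=ray(d,u,v); return o+r*(z-o[2])/r[2]
def proj(d,P):
    P=np.asarray(P,float); q=d["view"][:3,:3]@P+d["view"][:3,3]; p=d["mtx"]@np.array([q[0],-q[1],-q[2]]); return p[:2]/p[2]
def tri(obs):
    A=[];b=[]
    for d,u,v in obs:
        o,r=ray(d,u,v); r=r/np.linalg.norm(r); M=np.eye(3)-np.outer(r,r); A.append(M); b.append(M@o)
    A=np.vstack(A); b=np.hstack(b); x=np.linalg.lstsq(A,b,rcond=None)[0]; return x,np.linalg.norm(A@x-b)
def st():
    s=monitor.get_state(); Rm=R.from_rotvec(s["tool_rot"]).as_matrix(); p=np.array(s["position"]); return s,p,Rm
def gp(): # grasp point
    s,p,Rm=st(); return p+0.164*Rm[:,0]
def down(yaw):
    # tool x down, tool y horizontal at world angle yaw
    x=np.array([0,0,-1.]); y=np.array([np.cos(yaw),np.sin(yaw),0]); return np.column_stack([x,y,np.cross(x,y)])
def togo(target,yaw):
    s,p,Rm=st(); g=p+0.164*Rm[:,0]
    best=None
    for yy in (yaw,yaw+np.pi):
        rv=R.from_matrix(Rm.T@down(yy)).as_rotvec()
        if best is None or np.linalg.norm(rv)<np.linalg.norm(best[0]): best=(rv,yy)
    rv,yy=best; T=down(yy); ptcp=np.array(target)-0.164*T[:,0]
    print("grasp now",np.round(g,4),"yaw",round(np.arctan2(Rm[1,1],Rm[0,1]),4),"tilt",round(np.arccos(-Rm[2,0]),4))
    print("TCP shift tool axes mm",np.round(1000*Rm.T@(ptcp-p),1),"in final axes",np.round(1000*T.T@(ptcp-p),1),"turn",np.round(rv,4))
E
python3 - <<'E'
from h import *
for n in ["scene","top","wrist"]: grab(n,n+"1")
crop("top1",150,150,390,290,3); crop("scene1",200,130,440,270,3)
E
```

```text
(no output)
```

View pics/top1_c150_150.png

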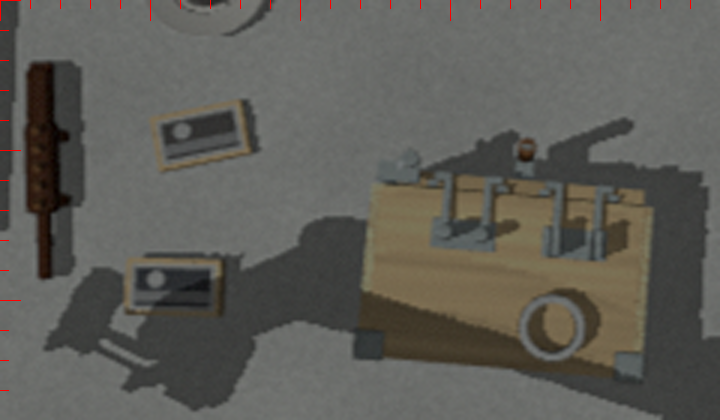

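View pics/scene1_c200_130.png

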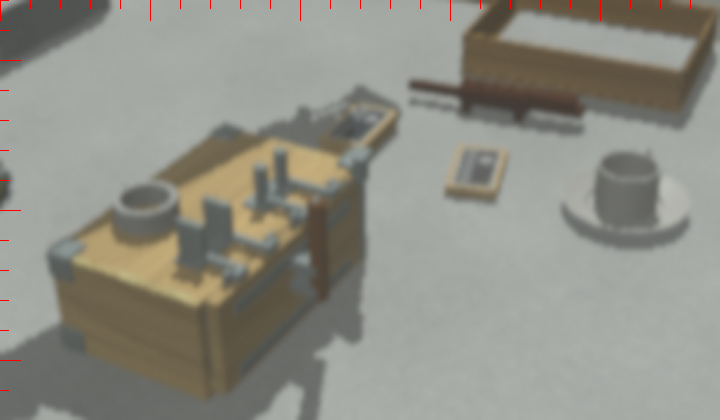

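```bash
python3 - <<'E'
from h import *
d=load("top1"); s=load("scene1")
P=lambda u,v:(150+u/3,150+v/3)
for n,z,pts in [("loose",.012,[(151,115),(245,100),(252,152),(160,171)]),("pile",.024,[(125,258),(223,258),(221,314),(126,314)]),("case",.11,[(373,182),(652,207),(643,378),(355,358)])]:
    for p in pts: print(n,np.round(onz(d,*P(*p),z),4), np.round(onz(d,*P(*p),0),3))
for n,z,p in [("pegL",.153,(447,228)),("pegR",.153,(483,230)),("plL",.153,(549,233)),("plR",.153,(598,238)),("post",.16,(526,146)),("hinge",.138,(405,165)),("tape",.134,(551,328))]: print(n,np.round(onz(d,*P(*p),z),4))
E
```

```text
loose [0.6081 0.3631 0.012 ] [0.61  0.367 0.   ]
loose [0.6244 0.2616 0.012 ] [0.626 0.264 0.   ]
loose [0.5676 0.2529 0.012 ] [0.569 0.255 0.   ]
loose [0.5471 0.3517 0.012 ] [0.548 0.355 0.   ]
pile [0.4534 0.3828 0.024 ] [0.454 0.39  0.   ]
pile [0.4532 0.279  0.024 ] [0.454 0.285 0.   ]
pile [0.3943 0.2798 0.024 ] [0.394 0.285 0.   ]
pile [0.3945 0.38   0.024 ] [0.394 0.388 0.   ]
case [0.5268 0.1116 0.11  ] [0.536 0.123 0.   ]
case [ 0.5015 -0.1654  0.11  ] [ 0.508 -0.181  0.   ]
case [ 0.3341 -0.1541  0.11  ] [ 0.324 -0.168  0.   ]
case [0.354  0.1277 0.11  ] [0.346 0.141 0.   ]
pegL [0.4792 0.0363 0.153 ]
pegR [0.4773 0.002  0.153 ]
plL [ 0.4743 -0.0609  0.153 ]
plR [ 0.4695 -0.1075  0.153 ]
post [ 0.557  -0.0391  0.16  ]
hinge [0.5411 0.0778 0.138 ]
tape [ 0.3838 -0.0631  0.134 ]
```

```bash
python3 - <<'E'
from h import *
d=load("wrist1"); s,p,Rm=st(); V=d["view"]; c=-V[:3,:3].T@V[:3,3]
print("R",Rm.round(3)); print("cam in tool",(Rm.T@(c-p)).round(4)); print("view dir in tool",(Rm.T@(-V[2,:3])).round(3),"right",(Rm.T@V[0,:3]).round(3))
print(s["time"]); togo([.587,.307,.15],0.18); togo([.587,.307,.01],0.18)
E
```

```text
R [[-0.     0.437  0.899]
 [-0.001  0.899 -0.437]
 [-1.    -0.001  0.   ]]
cam in tool [ 0.0211 -0.0002 -0.0793]
view dir in tool [0.957 0.    0.289] right [-0.  1. -0.]
0.3
grasp now [0.2843 0.5844 0.2404] yaw 1.118 tilt 0.0006
TCP shift tool axes mm [  90.5 -117.   393.5] in final axes [ 90.4 248.1 327.1] turn [9.38e-01 3.00e-04 5.00e-04]
grasp now [0.2843 0.5844 0.2404] yaw 1.118 tilt 0.0006
TCP shift tool axes mm [ 230.5 -117.   393.5] in final axes [230.4 248.1 327.1] turn [9.38e-01 3.00e-04 5.00e-04]
```

```bash
python3 -m creep '[[0,10,38,0.15,0,0,87],[0,10,38,0.15,0,0,87],[0,10,38,0.15,0,0,87],[0,10,38,0.15,0,0,87],[0,10,38,0.15,0,0,87]]' 20; python3 -c "
from h import *
togo([.587,.307,.19],0.18)"
```

```text
time: 0.8
position: [0.4547, 0.4925, 0.4044]
tool_rot: [0.939, 1.359, -0.938]
ft_force: [-0.3, -0.4, 0.9]
grip_width: 1.001
grasp now [0.4548 0.4925 0.2404] yaw 0.362 tilt 0.0002
TCP shift tool axes mm [ 50.4  58.  220.3] in final axes [ 50.4  96.9 206.1] turn [ 1.82e-01  1.00e-04 -2.00e-04]
```

```bash
python3 -m creep '[[9,15,43,0.05,0,0,87],[9,16,43,0.05,0,0,87],[9,18,42,0.05,0,0,87],[9,18,41,0.03,0,0,87],[9,18,41,0,0,0,87]]'; python3 -c "
from h import *
togo([.587,.307,.19],0.18)
grab('wrist','w2');grab('top','t2')"
```

```text
time: 1.3
position: [0.5926, 0.3123, 0.3594]
tool_rot: [1.07, 1.292, -1.07]
ft_force: [0.1, 0.5, -0.0]
grip_width: 0.998
grasp now [0.5927 0.3124 0.1954] yaw 0.1875 tilt 0.0004
TCP shift tool axes mm [ 5.4 -6.5  4.2] in final axes [ 5.4 -6.5  4.3] turn [ 0.0075 -0.0002 -0.0003]
```

View pics/w2.png

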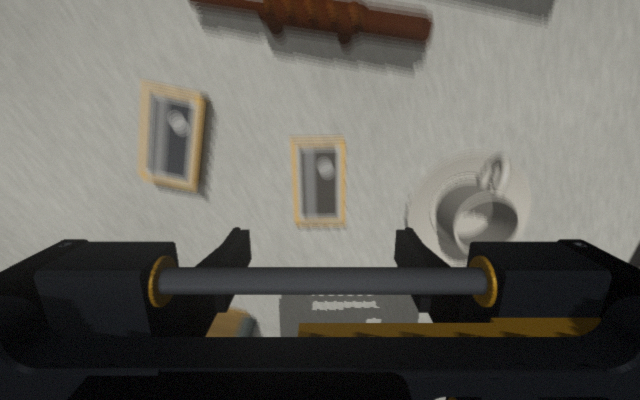

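```bash
python3 -m creep '[[0,0,0,0,0,0,87]]'; python3 -c "
from h import *
togo([.587,.307,.19],0.18)
grab('wrist','w3');grab('top','t3')
crop('w3',120,70,360,240,3);crop('t3',180,170,260,270,6)"
```

```text
time: 1.5
position: [0.5926, 0.3121, 0.3594]
tool_rot: [1.072, 1.291, -1.073]
ft_force: [-0.7, 0.8, 0.1]
grip_width: 0.999
grasp now [0.5925 0.312  0.1954] yaw 0.1845 tilt 0.0007
TCP shift tool axes mm [ 5.4 -6.4  4. ] in final axes [ 5.4 -6.4  4. ] turn [0.0045 0.0004 0.0006]
```

View pics/w3_c120_70.png

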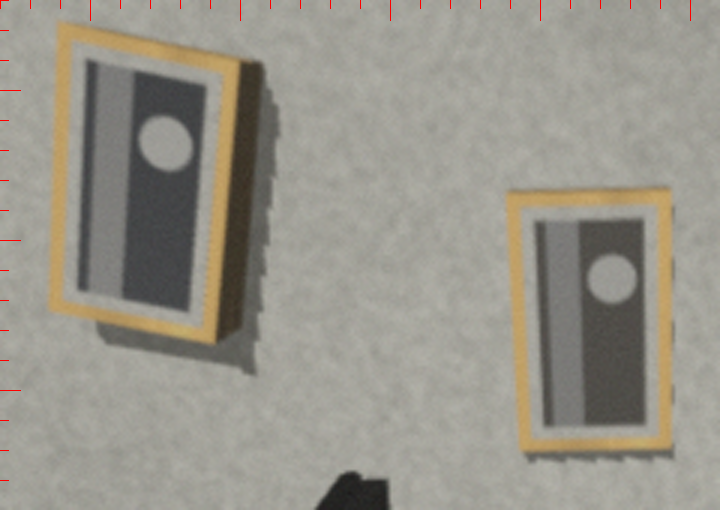

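View pics/t3_c180_170.png

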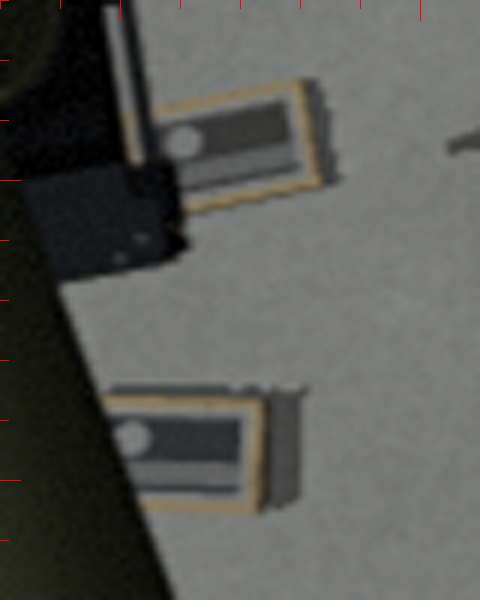

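```bash
cat >> h.py <<'E'
def cp(x0,y0,s,c): return (x0+(c[0]+.5)/s-.5, y0+(c[1]+.5)/s-.5)
def fitboard(C,L=.1,W=.06):
    # C: 4 corners xy in order; returns center, yaw of long axis
    C=np.array(C)[:,:2]; c=C.mean(0)
    r=cv2.minAreaRect((C*1000).astype(np.float32))
    # long direction from edges
    e=[C[1]-C[0],C[2]-C[1],C[3]-C[2],C[0]-C[3]]
    print("edges mm",[round(1000*np.linalg.norm(x),1) for x in e],"center",c.round(4),"angles",[round(np.arctan2(x[1],x[0]),3) for x in e])
E
python3 - <<'E'
from h import *
w=load("w3");t=load("t3")
W=lambda c:cp(120,70,3,c); T=lambda c:cp(180,170,6,c)
for n,a,b in [("loose",(671,448),(300,80)),("loose",(520,450),(320,184)),("pile",(216,343),(264,398)),("pile",(50,310),(261,513))]:
    x,e=tri([(w,*W(a)),(t,*T(b))]); print(n,x.round(4),round(e,4))
fitboard([onz(w,*W(c),.012) for c in [(507,190),(671,188),(671,448),(520,450)]])
fitboard([onz(w,*W(c),.024) for c in [(58,22),(240,58),(216,343),(50,310)]])
E
```

```text
loose [0.626  0.2687 0.0108] 0.0
loose [0.5684 0.2568 0.0109] 0.001
pile [0.4528 0.2823 0.0225] 0.0013
pile [0.3921 0.2831 0.0212] 0.0015
edges mm [np.float64(59.1), np.float64(100.2), np.float64(59.3), np.float64(100.3)] center [0.5866 0.3124] angles [np.float64(0.196), np.float64(-1.366), np.float64(-2.943), np.float64(1.773)]
edges mm [np.float64(59.7), np.float64(100.1), np.float64(59.6), np.float64(99.0)] center [0.4238 0.3337] angles [np.float64(-0.004), np.float64(-1.592), np.float64(3.118), np.float64(1.55)]
```

```bash
python3 -c "
from h import *
togo([.5866,.3124,.022],0.20)"; python3 -m creep '[[40,-6,0,0.015,0,0,87],[45,0,0,0,0,0,87],[45,0,0,0,0,0,87],[25,0,0,0,0,0,87],[0,0,0,0,0,0,87]]'; python3 -c "
from h import *
togo([.5866,.3124,.022],0.20)
grab('wrist','w4')"
```

```text
grasp now [0.591  0.3155 0.1959] yaw 0.1898 tilt 0.0014
TCP shift tool axes mm [173.9  -4.9   2.2] in final axes [173.9  -4.9   1.9] turn [-0.0102 -0.0013  0.0002]
time: 2.1
position: [0.5827, 0.3141, 0.2002]
tool_rot: [1.072, 1.291, -1.085]
ft_force: [-0.2, 0.1, 0.2]
grip_width: 1.0
grasp now [0.5815 0.3135 0.0362] yaw 0.1765 tilt 0.0085
TCP shift tool axes mm [14.2  3.6  2.3] in final axes [14.2  3.4  2.4] turn [-0.0235  0.002   0.0082]
```

View pics/w4.png

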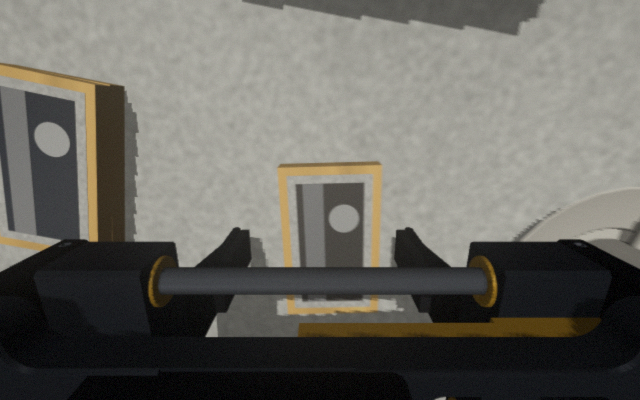

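```bash
python3 -m creep '[[8,4,2,-0.023,0,0.008,87],[6,0,0,0,0,0,87],[0,0,0,0,0,0,87]]'; python3 -c "
from h import *
togo([.5866,.3124,.022],0.20)
grab('wrist','w5')"
```

```text
time: 2.45
position: [0.5904, 0.3115, 0.1913]
tool_rot: [1.069, 1.29, -1.057]
ft_force: [0.2, -0.2, -0.3]
grip_width: 1.0
grasp now [0.5919 0.3118 0.0273] yaw 0.1959 tilt 0.0089
TCP shift tool axes mm [ 5.2 -3.6 -1.6] in final axes [ 5.3 -3.6 -1.6] turn [-0.0041 -0.0003 -0.0089]
```

View pics/w5.png

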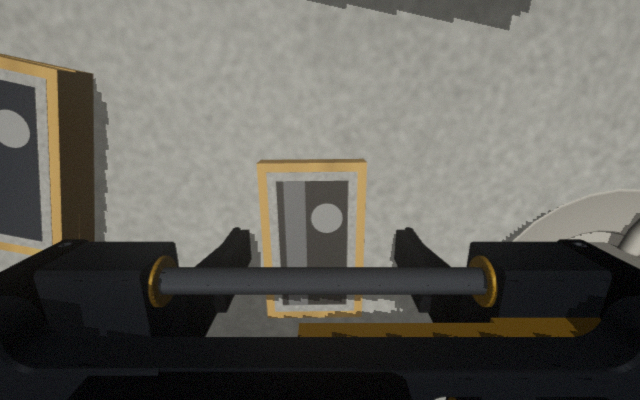

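```bash
for i in 1 2 3; do python3 -m creep '[[0,0,0,0,0,0,87]]' >/dev/null; python3 -c "
from h import *
s,p,Rm=st();print(s['time'],p.round(4),Rm[:,0].round(4),np.round(s['qd'],3))
togo([.5866,.3124,.022],0.20)"; done; python3 -c "
from h import *
grab('wrist','w6')
crop('w6',220,130,420,330,3)"
```

```text
2.6 [0.5904 0.3116 0.1916] [ 0.0088  0.0022 -1.    ] [-0.001 -0.002 -0.     0.001  0.001 -0.001  0.001]
grasp now [0.5919 0.3119 0.0276] yaw 0.1959 tilt 0.0091
TCP shift tool axes mm [ 5.5 -3.7 -1.6] in final axes [ 5.6 -3.6 -1.6] turn [-0.0041 -0.0004 -0.0091]
2.7 [0.5904 0.3115 0.1915] [ 0.0087  0.0021 -1.    ] [ 0.001  0.001 -0.     0.002  0.001 -0.001  0.001]
grasp now [0.5918 0.3119 0.0275] yaw 0.1959 tilt 0.009
TCP shift tool axes mm [ 5.4 -3.6 -1.6] in final axes [ 5.5 -3.5 -1.6] turn [-0.0041 -0.0004 -0.009 ]
2.8 [0.5903 0.3115 0.1912] [ 0.0084  0.0019 -1.    ] [-0.002  0.006  0.    -0.     0.002  0.    -0.001]
grasp now [0.5917 0.3118 0.0272] yaw 0.196 tilt 0.0086
TCP shift tool axes mm [ 5.2 -3.5 -1.6] in final axes [ 5.2 -3.4 -1.6] turn [-0.004  -0.0002 -0.0086]
```

View pics/w6_c220_130.png

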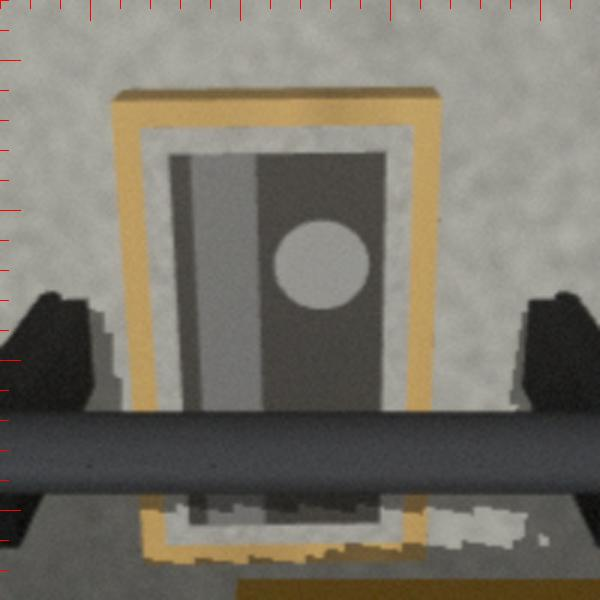

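```bash
python3 -m creep '[[5.4,-3.6,-1.6,-0.004,0,-0.009,87],[0,0,0,0,0,0,87],[0,0,0,0,0,0,87]]'; python3 -c "
from h import *
togo([.5866,.3124,.022],0.20)
w=grab('wrist','w6')
crop('w6',220,130,420,330,3)"
```

```text
time: 3.15
position: [0.586, 0.3124, 0.1849]
tool_rot: [1.059, 1.298, -1.062]
ft_force: [-0.7, 0.7, 0.5]
grip_width: 1.0
grasp now [0.5858 0.3123 0.0209] yaw 0.2003 tilt 0.0018
TCP shift tool axes mm [-1.1  0.5  0.1] in final axes [-1.1  0.5  0.1] turn [0.0003 0.0002 0.0018]
```

View pics/w6_c220_130.png

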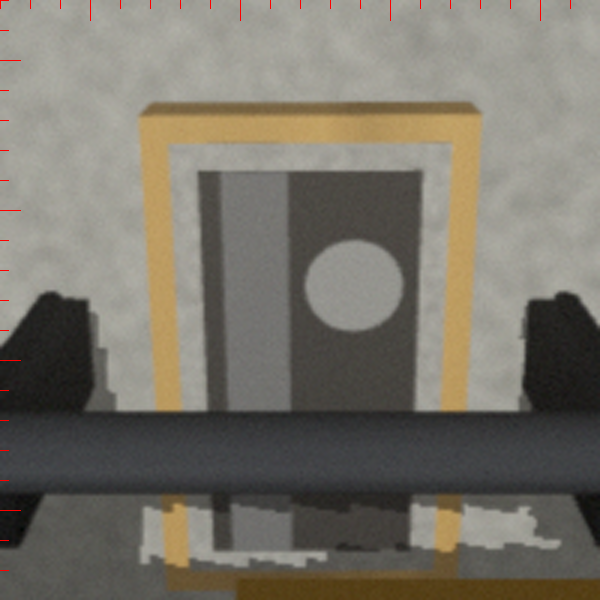

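```bash
python3 -m creep '[[0,0,0,0,0,0,50],[0,0,0,0,0,0,50],[0,0,0,0,0,0,50],[0,0,0,0,0,0,50],[0,0,0,0,0,0,50]]' 20; python3 -c "
from h import *
s=st()[0];print(s['grip_width']*87)
togo([.5866,.3124,.022],0.20)
w=grab('wrist','w7')"
```

```text
time: 3.7
position: [0.5864, 0.3123, 0.1854]
tool_rot: [1.06, 1.298, -1.061]
ft_force: [-0.6, 0.4, -0.3]
grip_width: 0.685
59.62337645436193
grasp now [0.5863 0.3123 0.0214] yaw 0.2 tilt 0.0008
TCP shift tool axes mm [-0.6  0.2 -0.1] in final axes [-0.6  0.2 -0.1] turn [-0.      0.0001  0.0008]
```

View pics/w7.png

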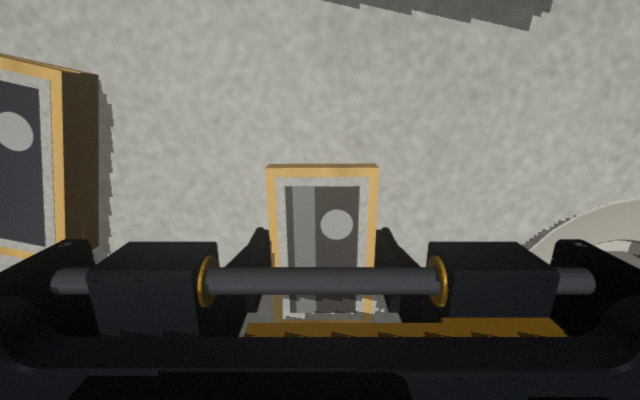

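```bash
python3 -c "
from h import *
crop('w7',240,150,400,200,5)
"; python3 -m creep '[[-40,0,0,0,0,0,50],[-20,0,0,0,0,0,50],[0,0,0,0,0,0,50],[0,0,0,0,0,0,50]]'; python3 -c "
from h import *
w=grab('wrist','w8')
s=st()[0];print(s['grip_width']*87)
togo([.4238,.3337,.08],-0.015)"
```

```text
time: 4.15
position: [0.5864, 0.3123, 0.2454]
tool_rot: [1.06, 1.298, -1.061]
ft_force: [0.2, -0.4, -0.7]
grip_width: 0.685
59.82961580368966
grasp now [0.5856 0.312  0.0803] yaw 0.2001 tilt 0.0026
TCP shift tool axes mm [   0.7 -154.6  -53.4] in final axes [   0.3 -162.5  -19.1] turn [0.2151 0.0008 0.0025]
```

View pics/w7_c240_150.png

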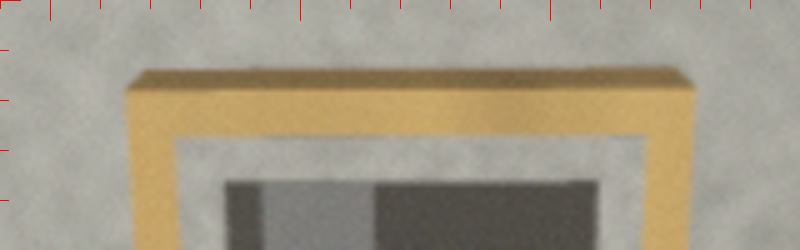

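View pics/w8.png

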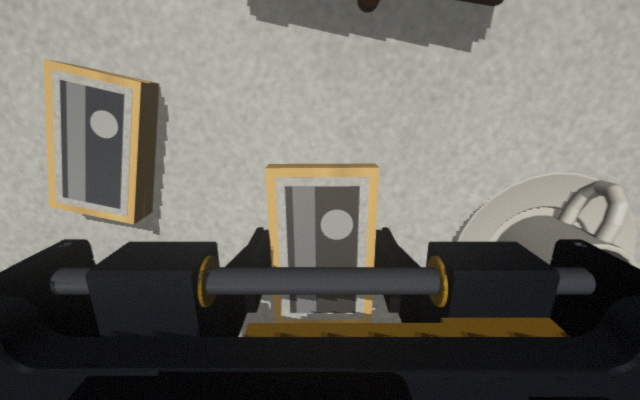

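```bash
python3 -c "
from h import *
w=load('w7'); 
# tool pose at w7: use camera offsets: cam in tool const
V=w['view']; c=-V[:3,:3].T@V[:3,3]
g=np.array([.5863,.3123,.0214]); T=down(.2)
for q in [(127,88),(695,88)]:
  P=onz(w,*cp(240,150,5,q),.012); print((1000*T.T@(P-g)).round(1))
crop('w8',30,50,170,240,4)
"; python3 -m creep '[[0,-40,-18,0.05,0,0,50],[0,-40,-12,0.05,0,0,50],[0,-40,-4,0.05,0,0,50],[0,-35,0,0.05,0,0,50],[0,-8,0,0.015,0,0,50]]';python3 -m creep '[[0,0,0,0,0,0,50],[0,0,0,0,0,0,50]]';  python3 -c "
from h import *
w=grab('wrist','w9')
s=st()[0];print(s['grip_width']*87)
togo([.4238,.3337,.08],-0.015)"
```

```text
[  9.4 -29.8 -48.7]
[  9.4  29.5 -48.7]
time: 4.7
position: [0.4146, 0.3262, 0.2433]
tool_rot: [1.213, 1.206, -1.224]
ft_force: [-0.3, 0.2, -0.6]
grip_width: 0.689
time: 4.9
position: [0.4201, 0.3259, 0.2452]
tool_rot: [1.22, 1.202, -1.221]
ft_force: [0.3, -0.5, -0.4]
grip_width: 0.687
59.632008024331356
grasp now [0.4206 0.3257 0.0813] yaw -0.0161 tilt 0.0005
TCP shift tool axes mm [ 1.3  3.1 -8. ] in final axes [ 1.3  3.1 -8. ] turn [-0.0011  0.0005 -0.    ]
```

View pics/w8_c30_50.png

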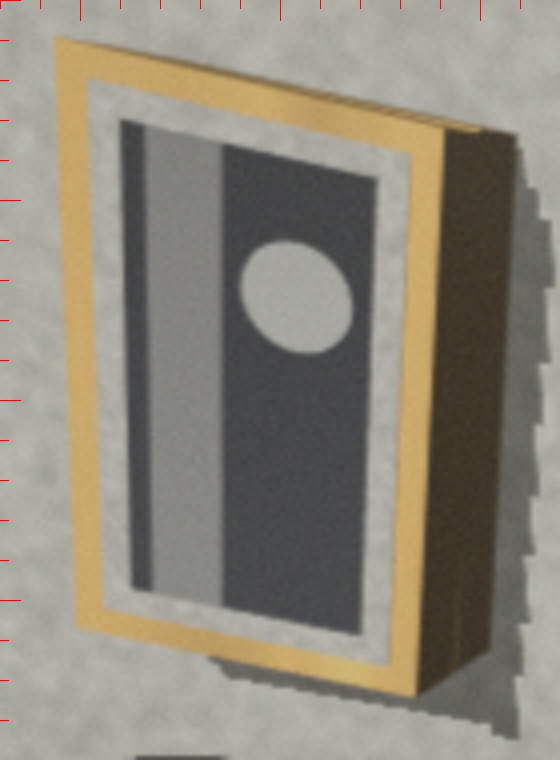

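View pics/w9.png

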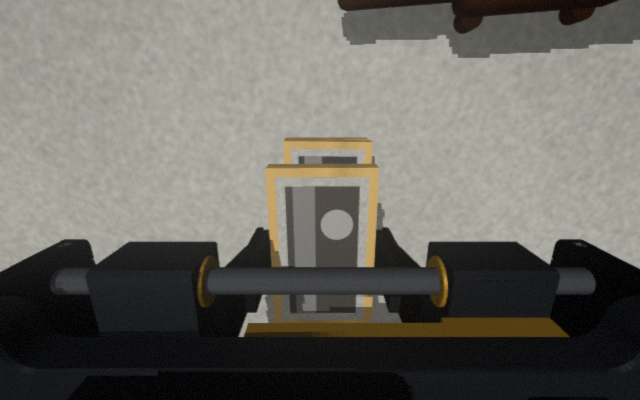

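```bash
python3 -c "
from h import *
w=load('w8')
fitboard([onz(w,*cp(30,50,4,c),.024) for c in [(54,38),(444,128),(415,697),(76,627)]])
crop('w9',255,130,395,190,5)
"
```

```text
edges mm [np.float64(59.6), np.float64(99.3), np.float64(59.6), np.float64(99.0)] center [0.4239 0.3327] angles [np.float64(-0.021), np.float64(-1.598), np.float64(3.114), np.float64(1.544)]
```

View pics/w9_c255_130.png

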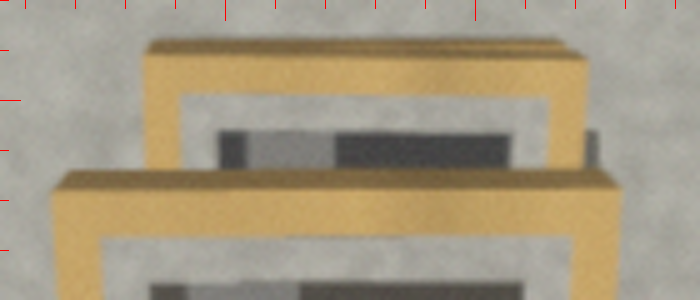

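```bash
python3 -c "
from h import *
w=load('w9'); g=gp(); s,p,T=st()
print(s['time'])
for z,qs in [(.024,[(145,54),(587,58)]),(g[2]-.0094,[(53,190),(620,188)])]:
  a=[1000*T.T@(onz(w,*cp(255,130,5,q),z)-g) for q in qs]; print(np.round(a,1), 'mid',((a[0]+a[1])/2).round(1),'ang',round(np.arctan2(*(a[1]-a[0])[[2,1]]),4), np.linalg.norm(a[1]-a[0]))
"
```

```text
4.95
[[ 57.3 -26.2 -57.4]
 [ 57.3  32.9 -56.9]] mid [ 57.3   3.4 -57.2] ang 0.008 59.05115848552672
[[  9.4 -30.1 -48.6]
 [  9.4  29.  -48.9]] mid [  9.4  -0.5 -48.8] ang -0.0045 59.13181340770648
```

```bash
python3 -m creep '[[10,3.3,-8.4,0.0125,0,0,50],[12,0,0,0,0,0,50],[0,0,0,0,0,0,50],[0,0,0,0,0,0,50]]';  python3 -c "
from h import *
w=grab('wrist','w10')
togo([.4239,.3342,.0454],-0.027)
crop('w10',255,130,395,190,5)"
```

```text
time: 5.35
position: [0.4226, 0.3341, 0.2224]
tool_rot: [1.227, 1.196, -1.232]
ft_force: [1.1, 0.6, -0.7]
grip_width: 0.686
grasp now [0.4225 0.3341 0.059 ] yaw -0.0278 tilt 0.0019
TCP shift tool axes mm [13.6  1.2  0. ] in final axes [13.6  1.2  0.1] turn [-0.0008  0.0012  0.0015]
```

View pics/w10_c255_130.png

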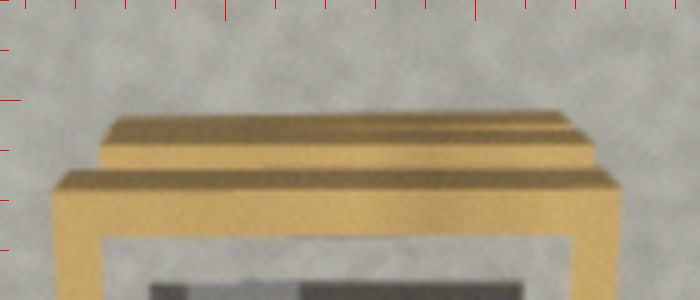

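```bash
python3 -c "
from h import *
w=load('w10'); g=gp(); s,p,T=st()
print(s['time'])
for z,qs in [(.024,[(100,143),(596,143)]),(g[2]-.0094,[(53,190),(620,188)])]:
  a=[1000*T.T@(onz(w,*cp(255,130,5,q),z)-g) for q in qs]; print(np.round(a,1), 'mid',((a[0]+a[1])/2).round(1),'ang',round(np.arctan2(*(a[1]-a[0])[[2,1]]),4), np.linalg.norm(a[1]-a[0]))
"
```

```text
5.4
[[ 35.  -28.8 -48.9]
 [ 34.9  30.9 -48.9]] mid [ 34.9   1.1 -48.9] ang -0.0004 59.67626882240827
[[  9.4 -29.8 -48.4]
 [  9.3  29.2 -48.6]] mid [  9.3  -0.3 -48.5] ang -0.004 58.91542486898682
```

```bash
python3 -m creep '[[7,1.2,-0.3,0.002,0.001,0.0015,50],[5,0,0,0,0,0,50],[0,0,0,0,0,0,50],[0,0,0,0,0,0,50]]';  python3 -c "
from h import *
w=grab('wrist','w11')
togo([.4239,.3342,.0454],-0.027)
crop('w11',255,130,395,190,5)"
```

```text
time: 5.8
position: [0.4237, 0.3347, 0.2114]
tool_rot: [1.231, 1.195, -1.23]
ft_force: [0.7, -0.8, -1.0]
grip_width: 0.688
grasp now [0.4239 0.3349 0.0476] yaw -0.0294 tilt 0.0011
TCP shift tool axes mm [2.2 0.1 0.6] in final axes [2.2 0.1 0.6] turn [-0.0024 -0.0008 -0.0007]
```

View pics/w11_c255_130.png

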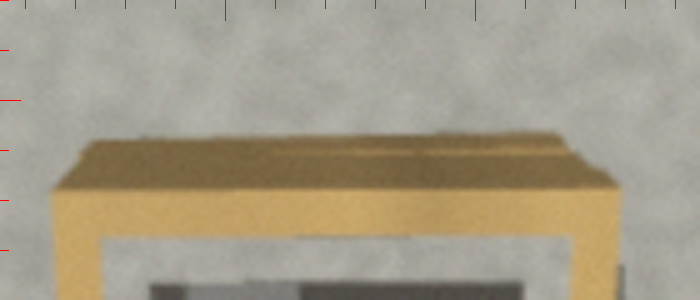

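```bash
python3 -m creep '[[1.5,0,0.3,0,0,0,50],[0.8,0,0,0,0,0,50],[0,0,0,0,0,0,50]]';  python3 -c "
from h import *
print(st()[0]['ft_force'].round(2) if hasattr(st()[0]['ft_force'],'round') else st()[0]['ft_force'])
togo([.4239,.3342,.0454],-0.027)"; python3 -m creep '[[0,0,0,0,0,0,72],[0,0,0,0,0,0,72],[0,0,0,0,0,0,72],[0,0,0,0,0,0,72]]'; python3 -c "
from h import *
w=grab('wrist','w12')"
```

```text
time: 6.15
position: [0.4238, 0.3345, 0.2094]
tool_rot: [1.232, 1.195, -1.23]
ft_force: [-0.8, 0.2, 0.7]
grip_width: 0.684
[-0.84  0.2   0.73]
grasp now [0.424  0.3346 0.0454] yaw -0.0295 tilt 0.0012
TCP shift tool axes mm [-0.   0.1  0.3] in final axes [-0.   0.1  0.3] turn [-0.0025 -0.0009 -0.0008]
time: 6.55
position: [0.4238, 0.3345, 0.2092]
tool_rot: [1.232, 1.195, -1.23]
ft_force: [-0.0, 0.7, 0.6]
grip_width: 0.82
```

View pics/w12.png

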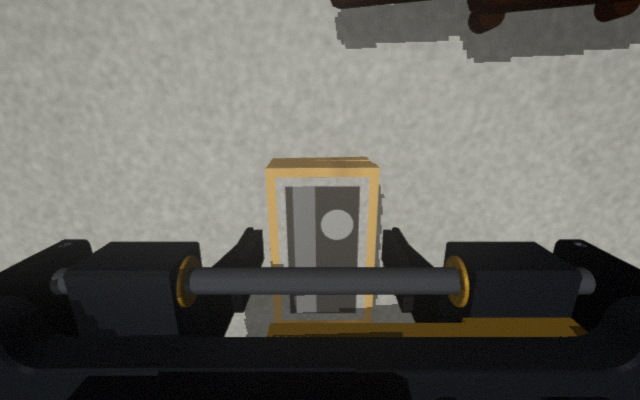

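```bash
python3 -m creep '[[-30,0,0,0,0,0,72],[-45,0,0,0,0,0,87],[-45,0,0,0,0,0,87],[-35,0,0,0,0,0,87],[0,0,0,0,0,0,87]]'; python3 -m creep '[[0,0,0,0,0,0,87]]' >/dev/null; python3 -c "
from h import *
w=grab('wrist','w13');grab('top','t13');grab('scene','s13')
crop('w13',250,110,400,260,5); crop('s13',290,140,390,220,7)"
```

```text
time: 7.1
position: [0.4251, 0.3353, 0.3702]
tool_rot: [1.241, 1.195, -1.221]
ft_force: [-0.1, 0.4, 0.1]
grip_width: 0.991
```

View pics/w13_c250_110.png

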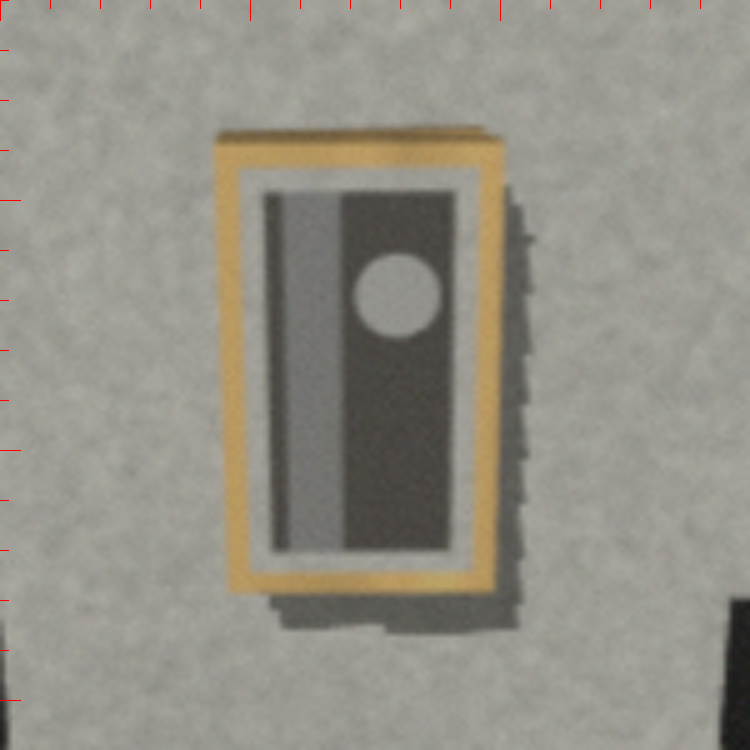

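View pics/s13_c290_140.png

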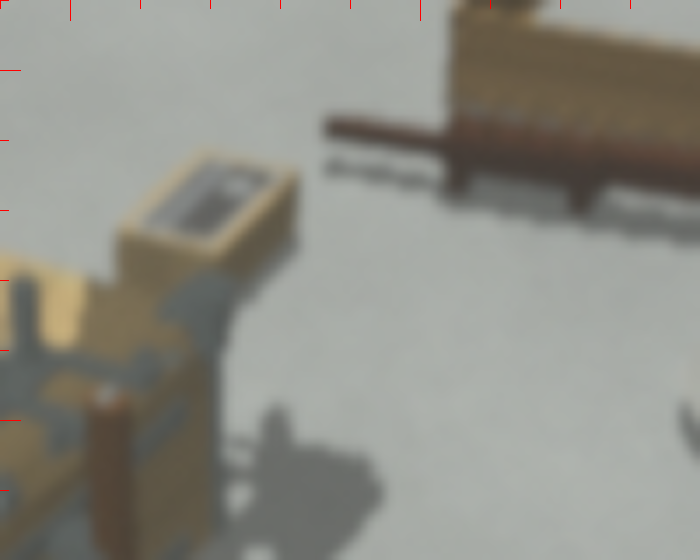

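```bash
python3 -c "
from h import *
w=load('w13')
fitboard([onz(w,*cp(250,110,5,c),.036) for c in [(215,139),(503,143),(495,593),(229,592)]])"
python3 -m creep '[[-5,5,35,0.15,0,0,87],[-5,10,34,0.15,0,0,87],[-5,15,32,0.15,0,0,87],[-5,20,29,0.15,0,0,87],[0,24,26,0.15,0,0,87]]'
python3 -m creep '[[0,27,22,0.15,0,0,87],[0,30,18,0.15,0,0,87],[0,33,13,0.15,0,0,87],[0,34,8,0.15,0,0,87],[0,0,0,0.15,0,0,87]]'
python3 -m creep '[[0,0,0,0.13,0,0,87],[0,0,0,0,0,0,87],[0,0,0,0,0,0,87]]'
python3 -c "
from h import *
w=grab('wrist','w14');grab('top','t14')
print(np.round(st()[0]['joint_positions'],3))
togo([.478,.019,.14],1.48)"
```

```text
edges mm [np.float64(59.0), np.float64(99.6), np.float64(59.6), np.float64(100.1)] center [0.4239 0.3333] angles [np.float64(-0.043), np.float64(-1.591), np.float64(3.107), np.float64(1.544)]
time: 7.85
position: [0.4435, 0.1573, 0.3833]
tool_rot: [1.759, 0.729, -1.761]
ft_force: [0.8, -0.9, 0.2]
grip_width: 0.995
time: 8.35
position: [0.4588, 0.0142, 0.3828]
tool_rot: [2.206, 0.028, -2.209]
ft_force: [-0.7, 0.9, 0.3]
grip_width: 1.0
time: 8.65
position: [0.4587, 0.0195, 0.383]
tool_rot: [-2.177, 0.093, 2.179]
ft_force: [-0.8, 0.4, -0.1]
grip_width: 1.002
[-0.609 -0.101  0.481  1.946  0.049  1.286 -1.8  ]
grasp now [0.4587 0.0197 0.2194] yaw -1.6568 tilt 0.0005
TCP shift tool axes mm [ 79.4  -1.  -19.3] in final axes [ 79.4  -1.1 -19.2] turn [0.0048 0.0005 0.0002]
```

View pics/w14.png

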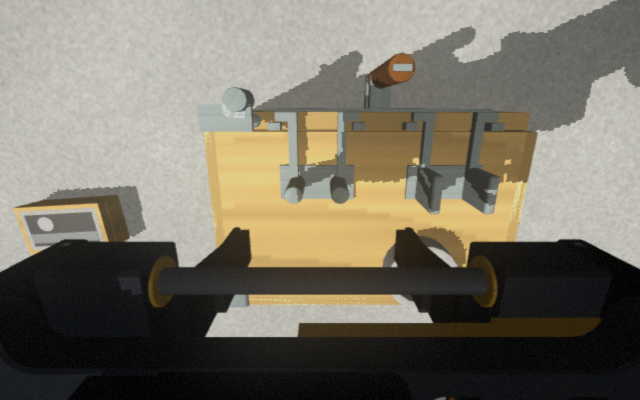

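```bash
python3 -c "
from h import *
crop('w14',220,40,420,215,4); crop('w14',390,90,550,220,5)"
```

```text
(no output)
```

View pics/w14_c220_40.png

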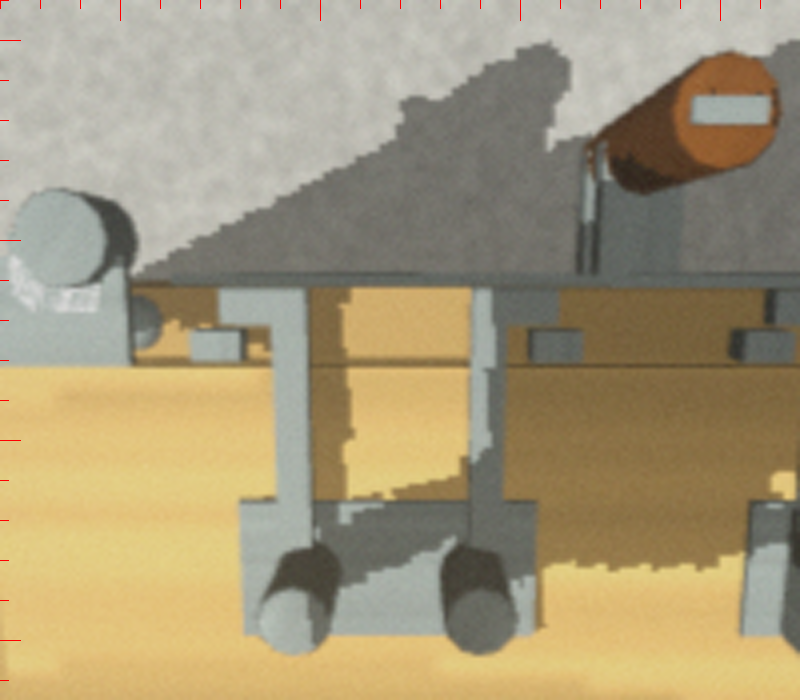

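View pics/w14_c390_90.png

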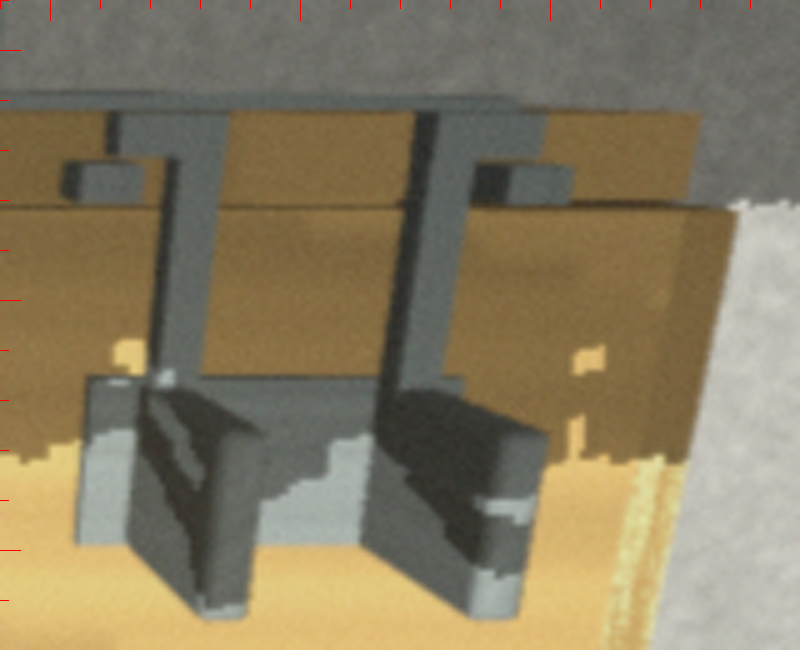

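```bash
python3 -c "
from h import *
w=load('w14'); t=load('top1')
A=lambda c:cp(220,40,4,c); B=lambda c:cp(390,90,5,c); T=lambda c:cp(150,150,3,c)
r={}
for n,q,tq,z in [('pegL',A((293,621)),(447,230),.153),('pegR',A((481,619)),(483,233),.153),('plL',B((233,523)),(549,242),.153),('plR',B((509,523)),(598,245),.153),('post',A((727,110)),(526,146),.16),('hinge',A((58,237)),(406,157),.138)]:
  r[n]=onz(w,*q,z); x,e=tri([(w,*q),(t,*T(tq))]); print(n,r[n].round(4),'tri',x.round(4),round(e,4))
for a,b in [('pegL','pegR'),('plL','plR')]:
  d=r[a]-r[b]; print((r[a]+r[b])/2, np.linalg.norm(d), np.arctan2(d[1],d[0]))
d=(r['pegL']+r['pegR'])/2-(r['plL']+r['plR'])/2; print(np.linalg.norm(d),np.arctan2(d[1],d[0]))
d=r['hinge']-r['post']; print(d,np.linalg.norm(d[:2]), np.arctan2(d[1],d[0])+np.arctan2(35,135))
m=(r['pegL']+r['pegR'])/2
togo([m[0],m[1],.14],1.48)
"
```

```text
pegL [0.4772 0.0395 0.153 ] tri [0.4783 0.038  0.1578] 0.0013
pegR [0.4746 0.005  0.153 ] tri [0.4752 0.004  0.1544] 0.0015
plL [ 0.4687 -0.0656  0.153 ] tri [ 0.4684 -0.0617  0.1576] 0.0039
plR [ 0.4653 -0.106   0.153 ] tri [ 0.4642 -0.107   0.1507] 0.0006
post [ 0.5568 -0.039   0.16  ] tri [ 0.5569 -0.038   0.164 ] 0.0007
hinge [0.548  0.0753 0.138 ] tri [0.5496 0.0782 0.129 ] 0.0018
[0.47588584 0.02224326 0.153     ] 0.03457932591448497 1.496756615215957
[ 0.46699325 -0.08578146  0.153     ] 0.040573993928584996 1.4856510119907682
0.10839011261911528 1.4886615340626472
[-0.00884539  0.11425997 -0.022     ] 0.11460184223781406 1.9017308964149784
grasp now [0.4587 0.0197 0.2194] yaw -1.6568 tilt 0.0005
TCP shift tool axes mm [ 79.4  -4.1 -16.9] in final axes [ 79.4  -4.2 -16.8] turn [0.0048 0.0005 0.0002]
```

```bash
python3 -m creep '[[15,-4.1,-17,0,0,0,87],[15,0,0,0,0,0,87],[0,0,0,0,0,0,87],[0,0,0,0,0,0,87]]'
python3 -c "
from h import *
w=grab('wrist','w15')
togo([.4759,.0222,.14],1.488)
crop('w15',220,100,420,270,4)"
```

```text
time: 9.15
position: [0.4761, 0.0221, 0.354]
tool_rot: [-2.176, 0.095, 2.177]
ft_force: [0.2, 0.1, -0.8]
grip_width: 1.0
grasp now [0.4764 0.0222 0.1905] yaw -1.6586 tilt 0.0012
TCP shift tool axes mm [50.5 -0.1  0.4] in final axes [50.5 -0.1  0.4] turn [-0.005  -0.0009  0.0008]
```

View pics/w15_c220_100.png

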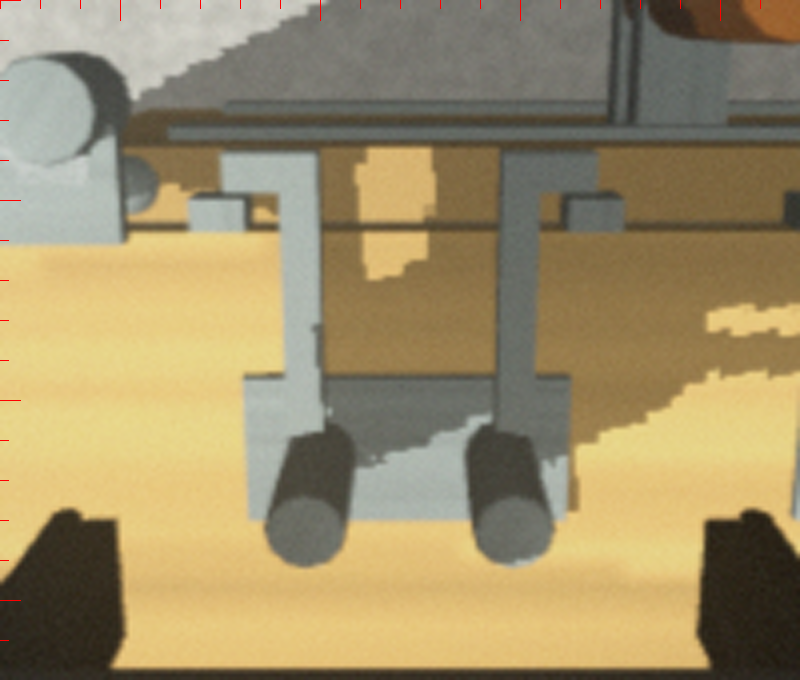

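```bash
python3 -c "
from h import *
w=load('w15')
a,b=[onz(w,*cp(220,100,4,c),.153) for c in [(305,532),(513,532)]]
print(a,b,(a+b)/2,np.arctan2(*(a-b)[[1,0]]))
togo([*((a+b)/2)[:2],.14],1.488)"
```

```text
[0.47728663 0.03939722 0.153     ] [0.47430731 0.00527102 0.153     ] [0.47579697 0.02233412 0.153     ] 1.4837138941319241
grasp now [0.4764 0.0222 0.1905] yaw -1.6586 tilt 0.0012
TCP shift tool axes mm [50.5 -0.2  0.5] in final axes [50.5 -0.2  0.5] turn [-0.005  -0.0009  0.0008]
```

```bash
python3 -m creep '[[20,0,0.5,-0.003,0,0,87],[20,0,0,0,0,0,87],[10,0,0,0,0,0,87],[0,0,0,0,0,0,87],[0,0,0,0,0,0,87]]'
python3 -c "
from h import *
togo([.4758,.0223,.14],1.488)
w=grab('wrist','w16')"
```

```text
time: 9.7
position: [0.4761, 0.0221, 0.3049]
tool_rot: [-2.179, 0.092, 2.175]
ft_force: [0.1, -0.2, 1.4]
grip_width: 0.997
grasp now [0.4764 0.0222 0.1409] yaw -1.6564 tilt 0.0021
TCP shift tool axes mm [ 0.9 -0.2  0.3] in final axes [ 0.9 -0.2  0.3] turn [-0.0028 -0.0017  0.0011]
```

View pics/w16.png

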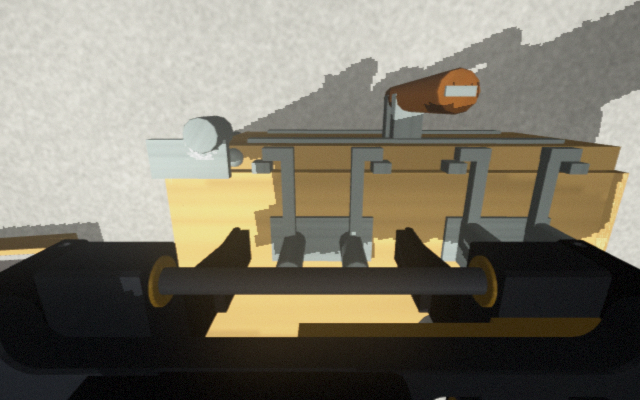

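```bash
python3 -m creep '[[0,0,0,0,0,0,20],[0,0,0,0,0,0,20],[0,0,0,0,0,0,20],[0,0,0,0,0,0,20],[0,0,0,0,0,0,20]]' 25;python3 -m creep '[[0,0,0,0,0,0,20],[0,0,0,0,0,0,20]]'
python3 -c "
from h import *
print(st()[0]['grip_width']*87); togo([.4758,.0223,.14],1.488)
w=grab('wrist','w17')"
```

```text
time: 10.25
position: [0.4758, 0.022, 0.3041]
tool_rot: [-2.178, 0.093, 2.176]
ft_force: [0.0, -0.3, -0.5]
grip_width: 0.629
time: 10.45
position: [0.4757, 0.0221, 0.304]
tool_rot: [-2.178, 0.092, 2.177]
ft_force: [0.2, -0.3, 1.1]
grip_width: 0.451
39.263518868376835
grasp now [0.4758 0.0222 0.14  ] yaw -1.6564 tilt 0.0009
TCP shift tool axes mm [ 0.  -0.2 -0. ] in final axes [ 0.  -0.2 -0. ] turn [-0.0028 -0.0005  0.0008]
```

View pics/w17.png

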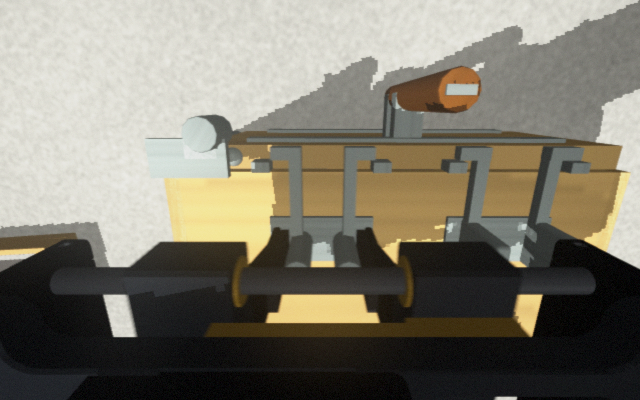

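Still closing (39 mm). Continue.

```bash
python3 -m creep '[[0,0,0,0,0,0,20],[0,0,0,0,0,0,20],[0,0,0,0,0,0,20],[0,0,0,0,0,0,20],[0,0,0,0,0,0,20]]' 25
python3 -c "
from h import *
print(st()[0]['grip_width']*87); togo([.4758,.0223,.14],1.488)
w=grab('wrist','w18')
crop('w18',220,120,420,290,4)"
```

```text
time: 11.0
position: [0.4758, 0.0226, 0.3042]
tool_rot: [-2.178, 0.091, 2.176]
ft_force: [-1.1, 4.7, 2.6]
grip_width: 0.331
28.786603772037335
grasp now [0.4759 0.0229 0.1402] yaw -1.656 tilt 0.002
TCP shift tool axes mm [ 0.2  0.3 -0. ] in final axes [ 0.2  0.3 -0. ] turn [-0.0024 -0.0007  0.0018]
```

View pics/w18_c220_120.png

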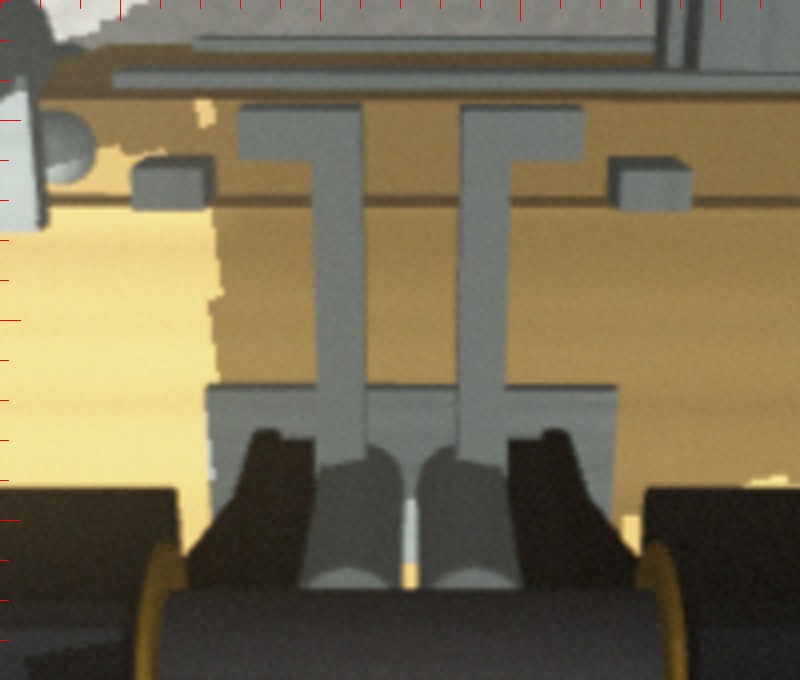

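```bash
python3 -m creep '[[0,0,0,0,0,0,60],[0,0,0,0,0,0,60],[0,0,0,0,0,0,60],[0,0,0,0,0,0,60]]' 
python3 -m creep '[[-20,0,0,0,0,0,87],[-35,0,0,0,0,0,87],[-15,35,0,0,0,0,87],[0,40,0,0,0,0,87],[0,34,0,0,0,0,87]]'; python3 -m creep '[[0,0,0,0,0,0,87],[0,0,0,0,0,0,87]]'
python3 -c "
from h import *
togo([.4667,-.087,.14],1.488)
w=grab('wrist','w19')
crop('w19',140,40,440,260,2);crop('w19',240,120,400,260,5)"
```

```text
time: 11.45
position: [0.4757, 0.0213, 0.3038]
tool_rot: [-2.178, 0.095, 2.177]
ft_force: [-0.1, -0.2, 0.3]
grip_width: 0.61
time: 11.95
position: [0.4661, -0.0888, 0.3747]
tool_rot: [-2.18, 0.094, 2.175]
ft_force: [0.7, -0.5, 0.9]
grip_width: 0.98
time: 12.15
position: [0.4662, -0.0874, 0.3739]
tool_rot: [-2.177, 0.095, 2.175]
ft_force: [-0.2, 0.3, 0.5]
grip_width: 0.996
grasp now [ 0.4663 -0.0873  0.2099] yaw -1.6589 tilt 0.0012
TCP shift tool axes mm [69.9 -0.4 -0.4] in final axes [69.9 -0.5 -0.5] turn [-0.0053 -0.0006  0.0011]
```

View pics/w19.png

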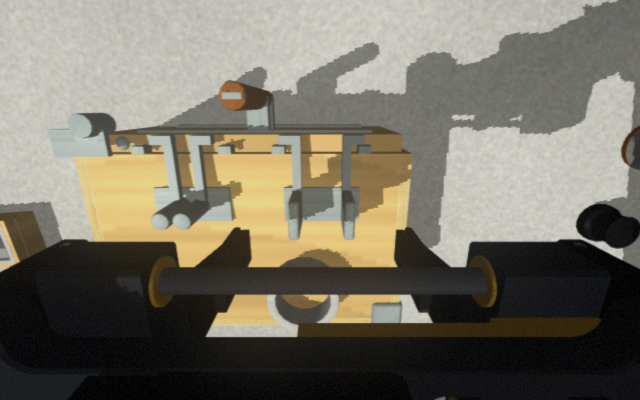

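View pics/w19_c240_120.png

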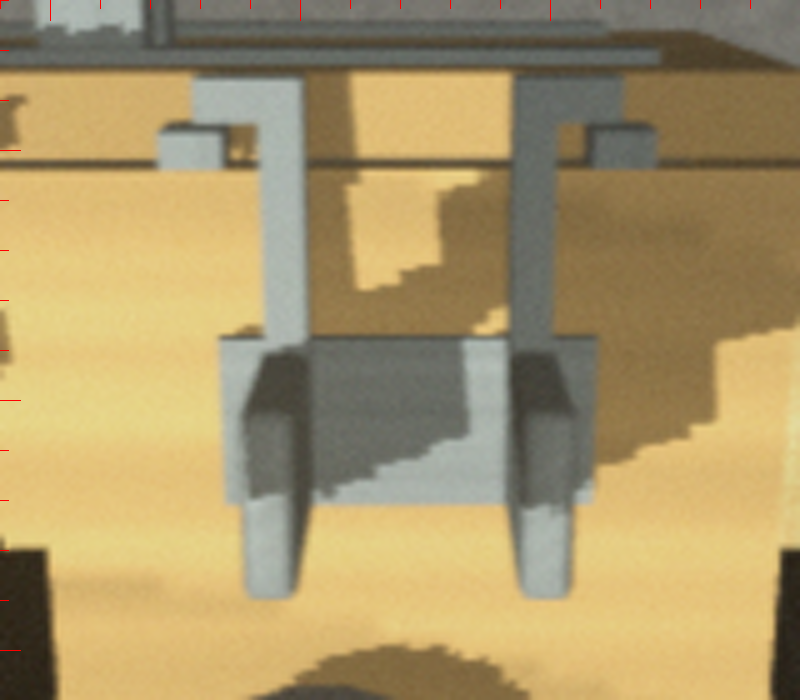

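```bash
python3 -c "
from h import *
w=load('w19')
a,b=[onz(w,*cp(240,120,5,c),.153) for c in [(269,505),(548,505)]]
m=(a+b)/2
print(a,b,m,np.linalg.norm(a-b),np.arctan2(*(a-b)[[1,0]]))
togo([*m[:2],.14],1.488)
print('post',onz(w,232,95.5,.16))"
```

```text
[ 0.46847605 -0.06653892  0.153     ] [ 0.46495888 -0.10670089  0.153     ] [ 0.46671746 -0.0866199   0.153     ] 0.04031568212117258 1.4834446141678834
grasp now [ 0.4664 -0.0861  0.2097] yaw -1.6566 tilt 0.0011
TCP shift tool axes mm [69.7  0.4 -0.4] in final axes [69.7  0.4 -0.4] turn [-0.003  -0.0002  0.0011]
post [ 0.55669515 -0.03934557  0.16      ]
```

```bash
python3 -m creep '[[30,0.3,-0.4,-0.003,0,0,87],[30,0,0,0,0,0,87],[9,0,0,0,0,0,87],[0,0,0,0,0,0,87],[0,0,0,0,0,0,65]]'
python3 -c "
from h import *
togo([.4667,-.0866,.14],1.488)
w=grab('wrist','w20')
crop('w20',220,120,420,290,4)"
```

```text
time: 12.7
position: [0.4674, -0.0864, 0.3058]
tool_rot: [-2.181, 0.088, 2.178]
ft_force: [0.7, -0.3, 0.2]
grip_width: 0.96
grasp now [ 0.4677 -0.0863  0.1418] yaw -1.6524 tilt 0.0017
TCP shift tool axes mm [1.8 0.3 0.7] in final axes [1.8 0.3 0.7] turn [ 0.0012 -0.0016  0.0006]
```

View pics/w20_c220_120.png

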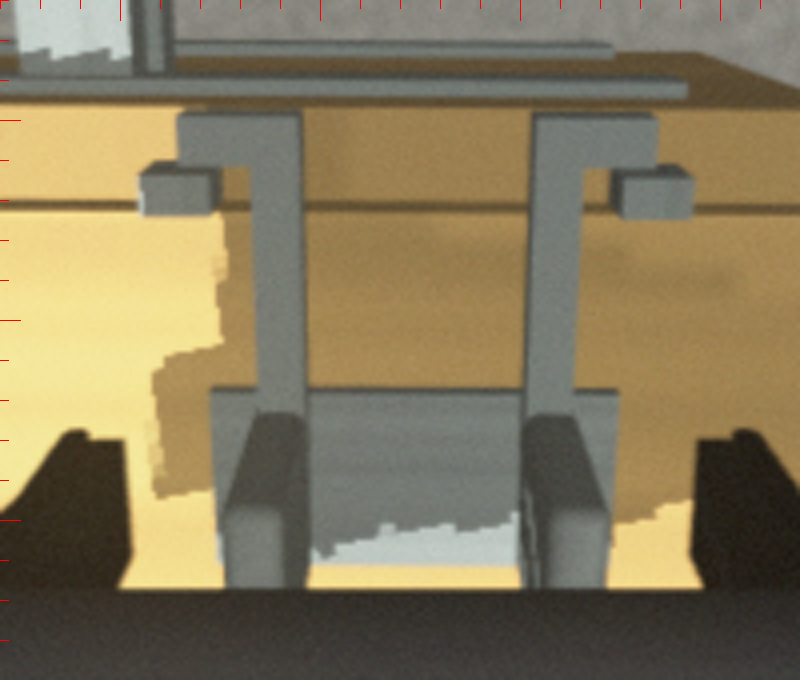

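Centred on the plates (foot 212–617, fingers 130–697). Squeeze.

```bash
python3 -m creep '[[1,0,0,0,0,0,20],[0,0,0,0,0,0,20],[0,0,0,0,0,0,20],[0,0,0,0,0,0,20],[0,0,0,0,0,0,20]]' 25
python3 -m creep '[[0,0,0,0,0,0,20],[0,0,0,0,0,0,20],[0,0,0,0,0,0,20],[0,0,0,0,0,0,20],[0,0,0,0,0,0,20]]' 
python3 -m creep '[[0,0,0,0,0,0,20]]' 
python3 -c "
from h import *
print(st()[0]['grip_width']*87); togo([.4667,-.0866,.14],1.488)
w=grab('wrist','w21')
crop('w21',220,120,420,290,4)"
```

```text
time: 13.25
position: [0.4669, -0.087, 0.3042]
tool_rot: [-2.18, 0.089, 2.178]
ft_force: [-0.0, -0.3, 1.0]
grip_width: 0.494
time: 13.75
position: [0.4669, -0.0868, 0.3043]
tool_rot: [-2.18, 0.089, 2.178]
ft_force: [-1.6, 1.3, 5.5]
grip_width: 0.335
time: 13.85
position: [0.4669, -0.0868, 0.3043]
tool_rot: [-2.18, 0.089, 2.178]
ft_force: [-0.6, 1.3, 5.5]
grip_width: 0.334
29.08527100568321
grasp now [ 0.4671 -0.0867  0.1403] yaw -1.6534 tilt 0.0014
TCP shift tool axes mm [ 0.3 -0.2  0.2] in final axes [ 0.3 -0.2  0.2] turn [ 0.0001 -0.0009  0.0011]
```

View pics/w21_c220_120.png

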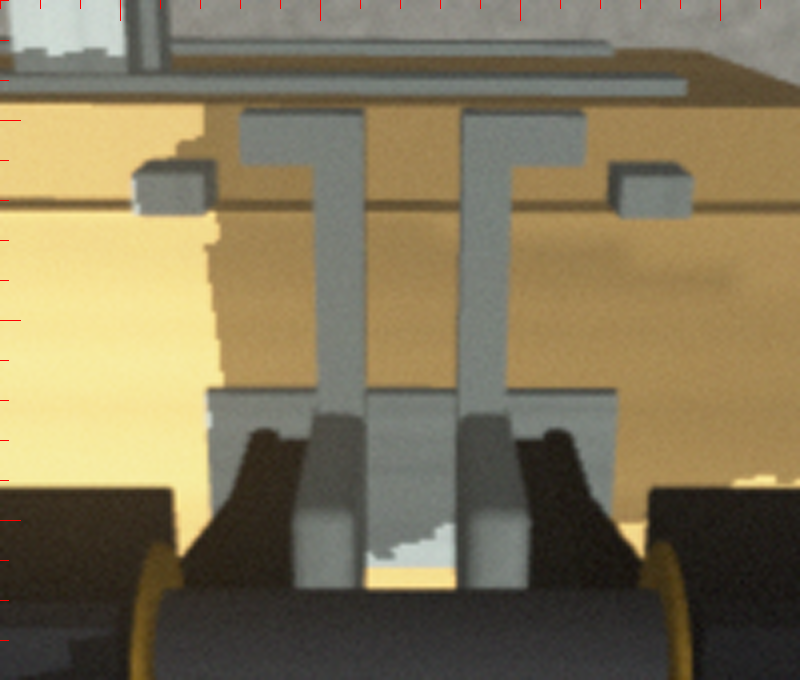

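```bash
python3 -m creep '[[0,0,0,0,0,0,60],[0,0,0,0,0,0,60],[0,0,0,0,0,0,60],[0,0,0,0,0,0,60],[-15,0,0,0,0,0,60]]' 
python3 -m creep '[[-35,0,0,0,0,0,60],[-10,-18,-28,0,0,0,60],[0,-19,-29,0,0,0,60],[0,-19,-29,0,0,0,60],[0,0,0,0,0,0,60]]'; python3 -m creep '[[0,0,0,0,0,0,60]]'
python3 -c "
from h import *
togo([.5567,-.0392,.14],1.488)
w=grab('wrist','w22')"
```

```text
time: 14.4
position: [0.4659, -0.0867, 0.3173]
tool_rot: [-2.175, 0.09, 2.183]
ft_force: [0.4, -0.0, -0.2]
grip_width: 0.656
time: 14.9
position: [0.5599, -0.0343, 0.3633]
tool_rot: [-2.184, 0.084, 2.18]
ft_force: [0.6, -0.1, -0.7]
grip_width: 0.689
time: 15.0
position: [0.5572, -0.0379, 0.3632]
tool_rot: [-2.179, 0.09, 2.181]
ft_force: [0.5, -0.9, 0.3]
grip_width: 0.69
grasp now [ 0.5571 -0.038   0.1992] yaw -1.6526 tilt 0.0014
TCP shift tool axes mm [59.2  1.3  0.4] in final axes [59.2  1.4  0.4] turn [ 0.001   0.0011 -0.0009]
```

View pics/w22.png

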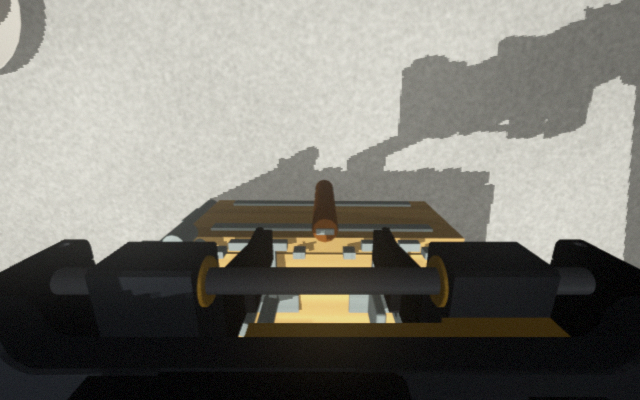

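```bash
python3 -c "
from h import *
w=load('w22'); crop('w22',270,160,380,260,5)
p=onz(w,325,230.5,.16);print(p); togo([p[0],p[1],.14],1.488)"
```

```text
[ 0.55713404 -0.03999316  0.16      ]
grasp now [ 0.5565 -0.0388  0.1995] yaw -1.6539 tilt 0.001
TCP shift tool axes mm [59.5  1.2 -0.6] in final axes [59.5  1.2 -0.6] turn [-0.0003  0.0009 -0.0004]
```

View pics/w22_c270_160.png

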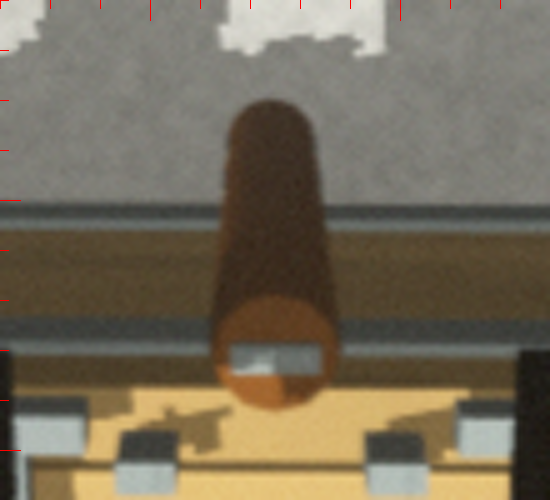

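```bash
python3 -m creep '[[30,0.8,-0.3,0,0,0,60],[29,0,0,0,0,0,60],[0,0,0,0,0,0,30],[0,0,0,0,0,0,5],[0,0,0,0,0,0,5]]' 30
python3 -m creep '[[0,0,0,0,0,0,5],[0,0,0,0,0,0,5],[0,0,0,0,0,0,5],[0,0,0,0,0,0,5],[0,0,0,0,0,0,5]]' 
python3 -c "
from h import *
print(st()[0]['grip_width']*87); togo([.5567,-.0395,.14],1.488)
w=grab('wrist','w23')"
```

```text
time: 15.55
position: [0.5577, -0.0396, 0.3068]
tool_rot: [-2.182, 0.089, 2.175]
ft_force: [-0.2, 1.1, -0.1]
grip_width: 0.497
time: 16.05
position: [0.5576, -0.0394, 0.3056]
tool_rot: [-2.18, 0.09, 2.177]
ft_force: [-0.6, -2.0, 3.6]
grip_width: 0.194
16.89517373967862
grasp now [ 0.5578 -0.0394  0.1416] yaw -1.6538 tilt 0.0015
TCP shift tool axes mm [1.6 0.2 0.9] in final axes [1.6 0.2 0.9] turn [-0.0002 -0.0015  0.0004]
```

View pics/w23.png

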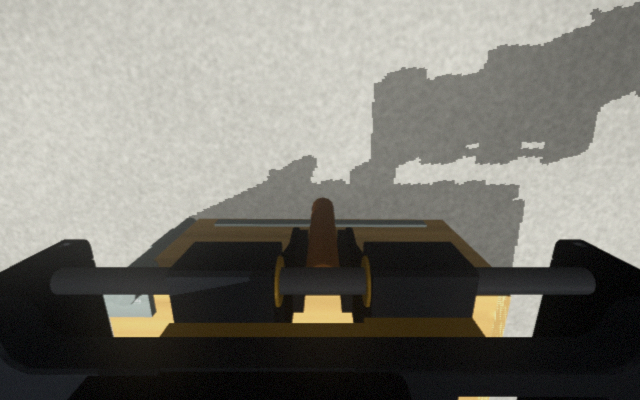

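```bash
python3 -m creep '[[0,-3.2,-10.7,-0.08,0,0,5],[0,-3.2,-10.7,-0.08,0,0,5],[0,-3.2,-10.7,-0.08,0,0,5],[0,0,0,0,0,0,5]]' 35
python3 -c "
from h import *
print(st()[0]['grip_width']*87); togo([.5567,-.0395,.14],1.488)
g=gp(); H=np.array([.533,.098]); print(np.linalg.norm(g[:2]-H), np.arctan2(*(g[:2]-H)[::-1])-np.arctan2(-.1375,.0237))
w=grab('wrist','w24')"
```

```text
time: 16.5
position: [0.5906, -0.0292, 0.3056]
tool_rot: [2.142, 0.169, -2.136]
ft_force: [-0.7, -0.7, 6.0]
grip_width: 0.196
17.048655941939924
grasp now [ 0.591  -0.0292  0.1416] yaw -1.4125 tilt 0.0025
TCP shift tool axes mm [ 1.5  4.8 35.1] in final axes [ 1.6 13.  32.9] turn [ 2.411e-01 -2.500e-03 -1.000e-04]
0.139824131709368 0.25702025737835665
```

View pics/w24.png

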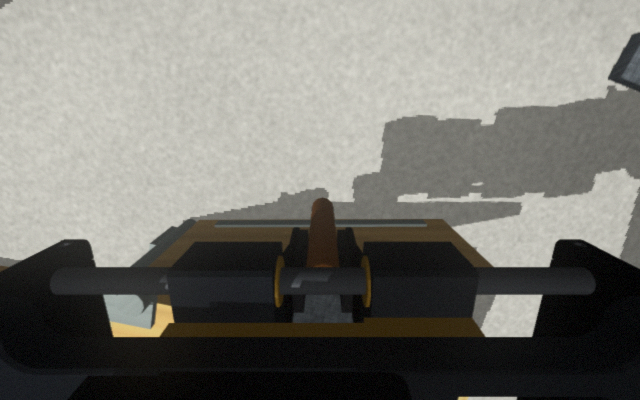

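```bash
python3 -m creep '[[0,-4.2,-13.3,-0.1,0,0,5],[0,-4.2,-13.3,-0.1,0,0,5],[0,-4.2,-13.3,-0.1,0,0,5],[0,-4.2,-13.3,-0.1,0,0,5]]'
python3 -c "
from h import *
g=gp(); H=np.array([.533,.098]); print(st()[0]['grip_width']*87,np.linalg.norm(g[:2]-H), np.arctan2(*(g[:2]-H)[::-1])-np.arctan2(-.1375,.0237),st()[0]['ft_force'])
w=grab('wrist','w25')"
python3 -m creep '[[0,-4.2,-13.3,-0.1,0,0,5],[0,-4.2,-13.3,-0.1,0,0,5],[0,-4.2,-13.3,-0.1,0,0,5],[0,0,0,0,0,0,5]]'
python3 -c "
from h import *
g=gp(); H=np.array([.533,.098]); print(st()[0]['grip_width']*87,np.linalg.norm(g[:2]-H), np.arctan2(*(g[:2]-H)[::-1])-np.arctan2(-.1375,.0237),st()[0]['ft_force'])
w=grab('wrist','w26')"
```

```text
time: 16.95
position: [0.6342, 0.0009, 0.3055]
tool_rot: [1.904, 0.545, -1.908]
ft_force: [-2.9, -3.3, 6.2]
grip_width: 0.195
17.0037062174921 0.14010453399380496 0.6336064773998864 [-2.88158248 -3.34360685  6.16362359]
time: 17.4
position: [0.6592, 0.0378, 0.3056]
tool_rot: [1.715, 0.782, -1.709]
ft_force: [1.4, -2.4, 3.5]
grip_width: 0.197
17.112235393660814 0.1401992727797162 0.9577192642996464 [ 1.43405664 -2.42935053  3.54380575]
```

View pics/w26.png

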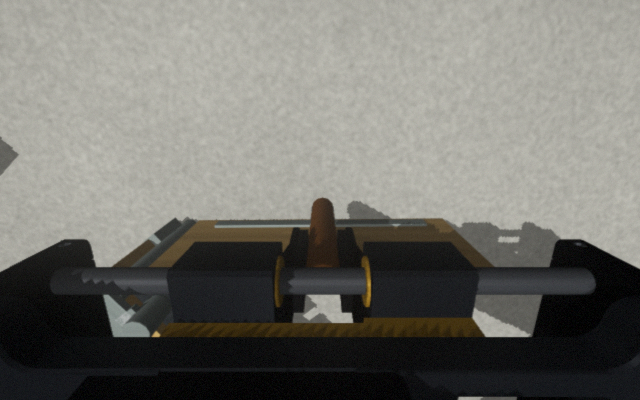

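```bash
python3 -m creep '[[0,-4.2,-13.3,-0.1,0,0,5],[0,-4.2,-13.3,-0.1,0,0,5],[0,-4.2,-13.3,-0.1,0,0,5],[0,-4.2,-13.3,-0.1,0,0,5],[0,-1.8,-6.7,-0.05,0,0,5]]'
python3 -m creep '[[0,0,0,0,0,0,5],[0,0,0,0,0,0,5],[0,0,0,0,0,0,5]]'
python3 -c "
from h import *
g=gp(); H=np.array([.533,.098]); print(g,st()[0]['grip_width']*87,np.linalg.norm(g[:2]-H), np.arctan2(*(g[:2]-H)[::-1])-np.arctan2(-.1375,.0237),st()[0]['ft_force'])
w=grab('wrist','w27');grab('top','t27');grab('scene','s27')
crop('t27',150,110,390,290,3);crop('s27',190,130,390,280,4)"
```

```text
time: 17.95
position: [0.6731, 0.0966, 0.3056]
tool_rot: [1.403, 1.071, -1.4]
ft_force: [1.8, -2.5, 4.5]
grip_width: 0.196
time: 18.25
position: [0.6731, 0.0954, 0.3056]
tool_rot: [1.404, 1.069, -1.402]
ft_force: [1.5, -2.7, 3.4]
grip_width: 0.194
[0.67337862 0.09537802 0.14163616] 16.889560361343214 0.14040310377827625 1.3814340605693076 [ 1.51905535 -2.72714911  3.42359159]
```

View pics/w27.png

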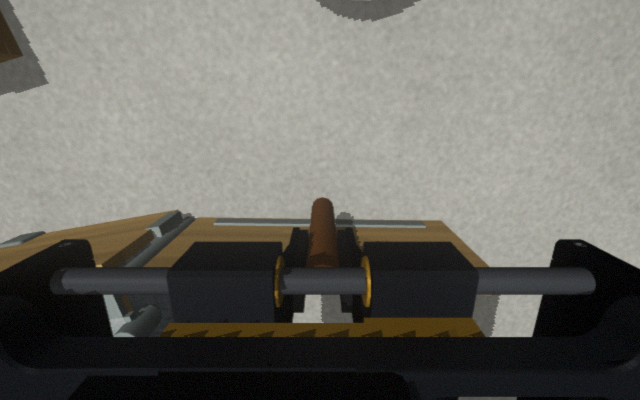

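View pics/t27_c150_110.png

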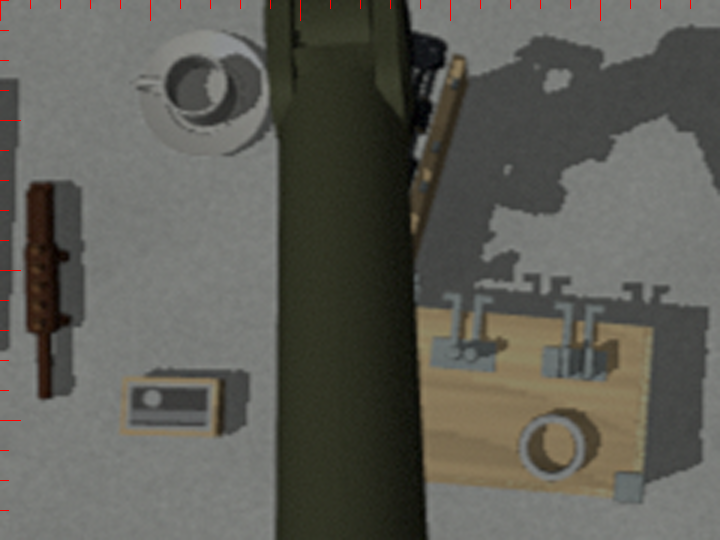

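View pics/s27_c190_130.png

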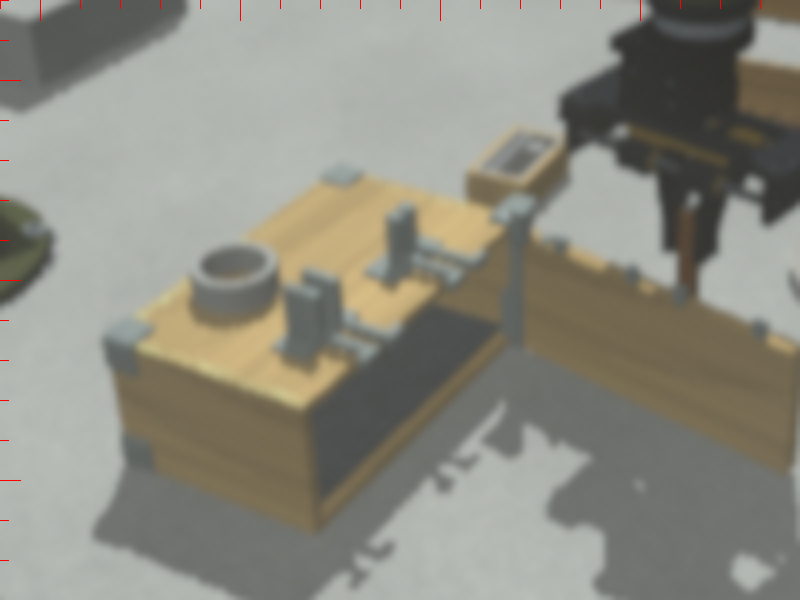

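```bash
python3 -c "
from bench import ctrl, monitor
print(ctrl.close_job()); print(monitor.get_state()['time'])"
```

```text
the job is handed in; nothing more can be done
None
the job is handed in; nothing more can be done
```

I laid the loose board on the pile and let it go, squeezed the peg catch and then the plate catch, and swung the gate wide open. I handed the job in at about 18.5 s, still holding the post with 35 N.

Last checks:
- **Board:** after I let go, I measured its centre at (0.4239, 0.3333), within about 1 mm of where the pile had measured. Its angle was within about 0.02 rad of the pile's. The two boards underneath are mostly hidden, so I checked them only by eye.
- **Catches:** both closed to a gripper reading of about 29 mm, where 30 mm is fully squeezed. The final pictures show both still squeezed.
- **Gate:** it stood at about 1.38 rad by the gripper's position. The top picture gave about 1.39 rad, or 79 degrees. It was at rest with the fingers on the post (reading 17 mm, post 18 mm).
- **Other things:** the saucer, cup, crocodile and tape roll looked unmoved in the last top-view crop. I did not check the jar, horse, brush or loupe at the end, but the arm never went near them.

**Disagreements:**
- The round knob beside the hinge measured about 25 mm from where the text puts the hinge axis. I used the axis worked out from the post, and the swing fitted it to within 1 mm.
- Heights measured from two views were off by up to about 5 mm on the catches and the post, about 1–3 mm on the boards, and 9 mm on that knob. I therefore used the text's heights.

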